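# Pack and press a stone tile in the carving frame

### The job

Get the carved stone tile held for chiselling: slide the red lock knob on the packer caddy all the way to its end stop, lift the packer out by its blue tab, stand it fully down on the frame's board in the gap between tile and fence, at the one seat that is wide enough (the brass-marked one; the other has the grey pad), and let go of it. Then, with the fingers against the tile's edge opposite the fence, push the tile towards the fence until it is flush and square against the pad and the packer, and finish the program while still holding that firm push of about 10 N, without moving the other loose things.

Things in the scene. Friction and masses are not known exactly. Their poses are not given: they have to be found in the camera images.
- frame: Fixed waxed plywood holding frame standing on the bench. Origin: underside, on the bench. Its x axis points to the fence. Board 220 (x, from -120 to +100) x 260 (y) mm, 20 mm thick: its top is 20 mm above the origin. The dark wooden fence is an upright bar along y, 220 mm long, whose face towards the tile is at x = +60 mm, 26 mm thick, top 55 mm above the origin (35 mm above the board).
- pad: Slick grey plastic block fixed against the fence on the board, 20 (x) x 44 (y) x 30 (z) mm, axes as the frame's, origin at the centre of its underside. Its centre is at frame x = 50 mm and frame y = +52 or -52 mm; the seat is at the other of the two.
- seat: Thin brass marker (under 1 mm, flat on the board) for the wide seat, 44 mm (y) long, axes as the frame's, at frame x = 50 mm, y = -52 or +52 mm. Origin: centre of its underside, level with the board's top. Here the gap between fence and tile is about 26 to 36 mm at the start; at the pad only about 6 to 16 mm is left.
- tile_center (a point): Centre of the loose limestone tile with carved rosette, 95 (x) x 150 (y) x 26 (z) mm, about 0.7 kg, lying flat on the frame's board, its x axis towards the fence. The near edge, which is pushed, is 47.5 mm from the centre towards -x. Pressed home, its back edge is 20 to 22 mm from the fence face. It slides on the board with some 2 to 3 N. Push in line with its middle, or a little nearer the packer: a push nearer the pad leaves the packer unloaded.
- tile_back (a point): Middle of the tile's back edge face, the one towards the fence, 47.5 mm from the centre along tile x, half-way up.
- caddy: Fixed wooden caddy that keeps the packer. Origin: on the bench, right under the packer's starting place. Floor 12 mm thick; x from -70 to +90, y from -50 to +100 mm. The packer stands in a shallow pocket, walls 8 mm high, with about 1.5 mm play. The slide track runs along y at x = -54 mm. A tray with a thin shim lies at x = +38 to +86 mm.
- lock (a joint): Slide of the lock carriage along the caddy's +y, in m: about 0 to 0.01 at the start (its steel tongue, top at 59 mm, bottom at 54 mm above the bench, lies over the packer's near shoulder and keeps the packer in), 0.070 at the end stop (clear). Sliding friction about 1.5 N; it stays where it is left.
- lock_knob (a point): Point on the axis of the upright red lock knob (diameter 20 mm, from 59 to 101 mm above the bench), 80 mm above the bench. It moves with the lock, along the caddy's y. Take or push it with the fingers in line with the caddy's y: the packer's tab stands 54 mm beyond it towards caddy +x.
- packer_center (a point): Centre (half-way up, 40 mm above the underside) of the loose oak packer, 80 mm tall, 60 g. Block 44 (x) x 21.5 (y) x 40 (z) mm below; blue tab 30 (x) x 14 (y) mm on top, from 40 to 80 mm above the underside, to grip across its 14 mm. At the start it stands on the caddy floor with its axes as the caddy's. In the seat its 21.5 mm thickness (its y) goes across the gap, along the frame's x (either way round).
- shim: Bystander: thin reddish shim, 26 x 75 x 10 mm, in the caddy's tray. Leave alone.
- offcut: Bystander: small stone off-cut, 34 x 28 x 22 mm, lying on the frame's board near its +y edge beside the tile. Leave alone.
- mallet: Bystander: round wooden mallet standing on its head, 100 mm wide, 237 mm tall, beyond the frame and caddy. Leave alone.
- brush: Bystander: hand brush lying at the left. Leave alone.
- rubstone: Bystander: green rubbing stone 50 x 100 x 30 mm at the right. Leave alone.

How it is judged (in metres and radians):
On the way, in this order (a step that is already met when the one before it is completed fails the run):
1. the lock is slid to its end stop (value of joint lock above 0.065 m), for 0.1 s.
2. the packer stands in the wide seat, fully down and let go (x of packer_center in the frame of seat between -0.017 and 0.008 m and y of packer_center in the frame of seat between -0.015 and 0.015 m and z of packer_center in the frame of seat below 0.044 m and angle between packer_center's own z axis and vertical below 0.12 rad and angle between the y axis of packer_center and the x axis of frame, either way round below 0.2 rad and contact force between the fingers and packer below 0.1 N), for 0.2 s.
At the end, for the whole second after the job is handed in: Lock within 5 mm of its stop; packer on the seat, upright, fully down, let go (in the gap, within 15 mm along it); tile flat, back edge 17 to 24.5 mm off the fence, square to 0.05 rad, 25 mm sideways; fingers push the tile with over 4 N, tile bears on packer with over 0.5 N; at rest (all of step 2 and value of joint lock above 0.065 m and x of tile_back in the frame of frame between 0.0355 and 0.043 m and y of tile_back in the frame of frame between -0.025 and 0.025 m and angle between the x axis of tile_back and the x axis of frame, either way round below 0.05 rad and angle between tile_back's own z axis and vertical below 0.06 rad and contact force between the fingers and tile above 4 N and contact force between tile and packer above 0.5 N and linear speed of tile below 0.01 m/s); the arm keeps its last pose, push and grip.
It fails at once if a bystander is moved by more than 30 mm (distance of any of shim, offcut, mallet, brush, rubstone from where it was at the start of the episode above 0.03 m).
It fails at once if the tile is tipped up (angle between tile_center's own z axis and vertical above 0.3 rad).
It fails at once if the fingers crush the tile with more than 90 N (contact force between the fingers and tile above 90 N).
It also fails if it takes over 64 s, if anything falls off the work surface, if the arm or the gripper's body presses on something with over 40 N, if the wrist force passes 120 N, or if a joint passes its speed limit or range.

### The arm

A 6-joint arm with a two-finger parallel gripper is mounted at the origin on the work surface. World frame = base frame: x ahead of the robot, y to its left, z up, the work surface at z = 0. Lengths are in mm, angles in degrees, forces in N, time in s.
With the tool pointing down it reaches from about 300 to 850 mm from the base axis. Payload 4.2 kg.
Tool frame: the origin (TCP) lies at the very end of the fingers, on their centre line; the grasp point (between the pads) lies 19 mm behind it; z points along the fingers, y is the direction in which the jaws open and shut (so a half turn about z gives the same grasp; the last joint's range is limited). The gripper opens to 91 mm and grips with 3 to 60 N. Pads are 32 mm wide; open, the fingers measure 118 mm over their backs; the gripper's body (76 mm by 178 mm) begins 60 mm behind the grasp point.
Start: joints at [66.177, 18.312, 89.639, -0, 72.044, -1.146], TCP at [221.693, 530.561, 213.976] pointing down, gripper open.
Joint ranges: [-177.97, 177.97], [-48.28, 115.42], [12.27, 149.76], [-77.06, 257.06], [2.81, 150.46], [-146.56, 146.56]. Speed limits (degrees/s): [147.25, 147.25, 180, 180, 180, 180].

### API

Orientations are given as [roll, pitch, yaw] about the fixed x, y, z axes, in that order (R = Rz(yaw) Ry(pitch) Rx(roll)).
In Python, from workcell import telemetry, grab_frame, job gives the robot as it stands.
- The arm moves only by the tool drive_tool, never from a script. Its argument "moves" is a list of rows, each an object of numbers: "claw": the closure, from -1 (fully open) to 1 (shut); "dx", "dy", "dz": the shift along the tool's x, y, z in units of 20 mm (1.0 is 20 mm); "yaw": the turn about the tool's z in units of 0.15 rad (1.0 is 0.15 rad). In form: [{"claw": .., "dx": .., "dy": .., "dz": .., "yaw": ..}, ...]. A call has 1 to 5 rows; each row shifts and turns the pose as measured when the row begins, along the tool's axes as they then stand; what a row does not reach is not made up. A row lasts 1/8 s, in which the tool goes at most 62.5 mm and 10.7 degrees, less where a joint would pass 70% of its speed; a pose out of reach is approached as far as the arm can. A call with a number of a shift or a turn outside -1 to 1 is refused whole. A call with a gripper value outside its range is refused whole. The fingers move at their own pace and stop on an object; "grip_force" is the grip in N (left out, the last holds). Time passes only in rows, so rows that do not move let the fingers close. It gives the time, the measured TCP pose, the force and the opening at its end, in the units of the state.
- telemetry.state(): the state, without advancing time (a new reading comes with each control period).
- grab_frame(name): name is "side" or "top" or "wrist"; returns a dict with "color" (480x640x3 uint8, blue, green, red), "vertical_fov" (degrees; the focal length in pixels is half the picture's height over the tangent of half this angle, whatever the lens; pixels are square), "cx", "cy" (the principal point, pixels), "dist" ([k1, k2, p1, p2, k3] as OpenCV has them; the pictures are not rectified), "pose" (4x4, takes a point from camera to world coordinates). Camera axes: x right, y down, z forward; pixel columns grow to the right and rows downward; lengths in mm; the calibration is good to about 2 mm. A picture is of the moment at which its call begins. There is no depth.
- job.job_done(): hands the job in, once; it reports no verdict.
The state is a dict: "time_s": time; "qpos": joint angles; "qvel": joint speeds; "effort": joint torques, N m; "ee_pos": TCP position; "ee_rot": TCP orientation; "force": force on the tool from outside, world axes, zero at the start; "torque": the same for the moment, N m; "gripper_width": finger opening in mm.
Only numpy, scipy, OpenCV 4.12 (cv2) and the standard library are available. Lean on these libraries where they do the work, as an engineer would, in place of code of your own. Each camera call takes 0.05 s, during which the arm holds its last target.

## Working session

There is one attempt and no reset: what is moved stays moved. The work goes in short steps, Python scripts to look and compute and a tool call to move; the robot and the scene stay as the last step left them, time stands still between calls to the robot, and variables do not carry over. Pictures are saved under pics/ and viewed, and the job is handed in when it is done.

Besides the shell and the picture viewer there is one more tool, called after ">>>" by a JSON object that holds its "method" and its "body", one argument or row to a line. drive_tool: Moves the arm, as the interface text tells. Its arguments: {"type":"object","properties":{"moves":{"type":"array"},"grip_force":{"type":"number"}},"required":["moves"]}

```bash
mkdir -p pics
cat > h.py <<'E'
import numpy as np, cv2
from workcell import telemetry, grab_frame, job
def cam(n):
    f=grab_frame(n); im=f["color"]; h,w=im.shape[:2]
    fl=h/2/np.tan(np.radians(f["vertical_fov"])/2)
    K=np.array([[fl,0,f["cx"]],[0,fl,f["cy"]],[0,0,1.]])
    return im,K,np.array(f["dist"],float),np.array(f["pose"],float)
def ray(c,px):
    im,K,d,T=c
    u=cv2.undistortPoints(np.array(px,float).reshape(-1,1,2),K,d).reshape(-1,2)
    r=np.c_[u,np.ones(len(u))]@T[:3,:3].T
    return T[:3,3],r
def onz(c,px,z):
    o,r=ray(c,px); return o+r*((z-o[2])/r[:,2])[:,None]
def proj(c,P):
    im,K,d,T=c; R=T[:3,:3].T; t=-R@T[:3,3]
    return cv2.projectPoints(np.array(P,float).reshape(-1,1,3),cv2.Rodrigues(R)[0],t,K,d)[0].reshape(-1,2)
def tri(c1,p1,c2,p2):
    o1,r1=ray(c1,p1);o2,r2=ray(c2,p2);r1=r1[0]/np.linalg.norm(r1[0]);r2=r2[0]/np.linalg.norm(r2[0])
    s=np.linalg.lstsq(np.c_[r1,-r2],o2-o1,rcond=None)[0]
    a=o1+s[0]*r1;b=o2+s[1]*r2
    return (a+b)/2,np.linalg.norm(a-b)
E
python3 - <<'E'
from h import *
for n in ("side","top","wrist"):
    c=cam(n); cv2.imwrite(f"pics/{n}0.png",c[0]); print(n,c[1][0,0],c[2],c[3].round(2).tolist())
print(telemetry.state())
E
```

```text
side 557.1149873949626 [-0.04949416  0.          0.          0.          0.        ] [[-0.94, -0.25, 0.21, 362.5], [-0.33, 0.7, -0.64, 842.46], [0.01, -0.67, -0.74, 1072.29], [0.0, 0.0, 0.0, 1.0]]
top 490.3265471736701 [0.00114386 0.         0.         0.         0.        ] [[-0.01, -1.0, 0.08, 539.6], [-1.0, 0.01, 0.0, 3.46], [-0.0, -0.08, -1.0, 1301.05], [0.0, 0.0, 0.0, 1.0]]
wrist 353.0746211809312 [-0.04815833  0.          0.          0.          0.        ] [[0.39, 0.88, 0.27, 145.46], [0.92, -0.37, -0.11, 563.06], [-0.0, 0.29, -0.96, 384.41], [0.0, 0.0, 0.0, 1.0]]
{'time_s': 0.15, 'qpos': array([ 6.61759446e+01,  1.83436687e+01,  8.96912149e+01,  3.44975739e-04,
        7.20426455e+01, -1.14641518e+00]), 'qvel': array([ 0.00059419, -0.12432575, -0.14472702,  0.01889188, -0.01956987,
       -0.03887172]), 'effort': array([ 3.41133909e-04, -4.12773013e+01, -2.32156760e+01,  7.26128742e-02,
        4.32988198e-02, -9.30409738e-05]), 'ee_pos': array([221.53759218, 530.19743273, 213.30311705]), 'ee_rot': array([-1.79922493e+02, -1.87911564e-03,  1.57322252e+02]), 'force': array([0.39949873, 0.63873849, 0.4262933 ]), 'torque': array([-0.00840623, -0.0020337 , -0.05671549]), 'gripper_width': 90.8918181023691}
```

View pics/top0.png

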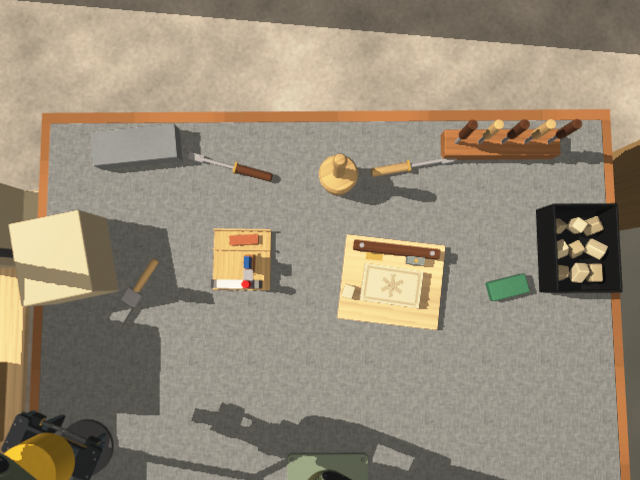

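View pics/side0.png

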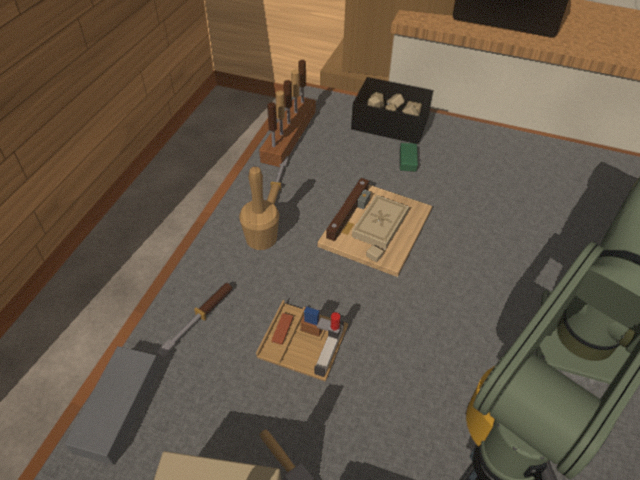

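View pics/wrist0.png

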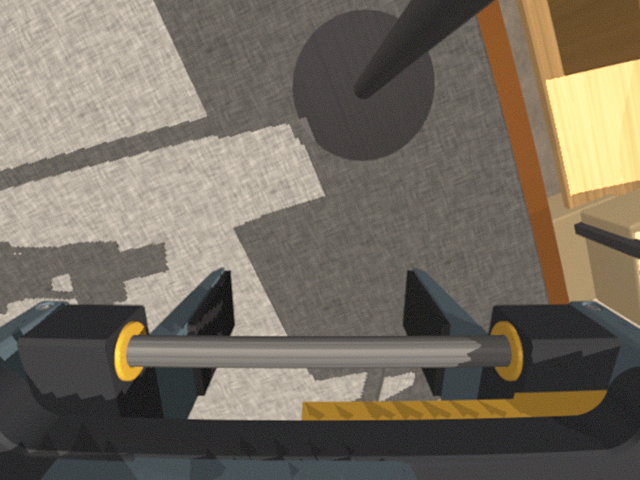

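The top view shows the caddy at about (243,260), with the red knob at (246,284) and the blue tab at (248,262). The frame is at about (393,285). The brass mark at (375,257) is on frame +y and the grey pad at (420,260) is on −y. I'll zoom in next.

Run:
```python
from h import *
t=cv2.imread("pics/top0.png"); s=cv2.imread("pics/side0.png")
cv2.imwrite("pics/t_fr.png",cv2.resize(t[225:340,325:460],None,fx=5.9,fy=5.2,interpolation=cv2.INTER_CUBIC)[:600,:800])
cv2.imwrite("pics/t_ca.png",cv2.resize(t[220:300,200:300],None,fx=7,fy=7,interpolation=cv2.INTER_CUBIC))
cv2.imwrite("pics/s_ca.png",cv2.resize(s[290:390,250:360],None,fx=6,fy=6,interpolation=cv2.INTER_CUBIC))
cv2.imwrite("pics/s_fr.png",cv2.resize(s[170:280,310:440],None,fx=5,fy=5,interpolation=cv2.INTER_CUBIC))
```

```text
(no output)
```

View pics/t_fr.png

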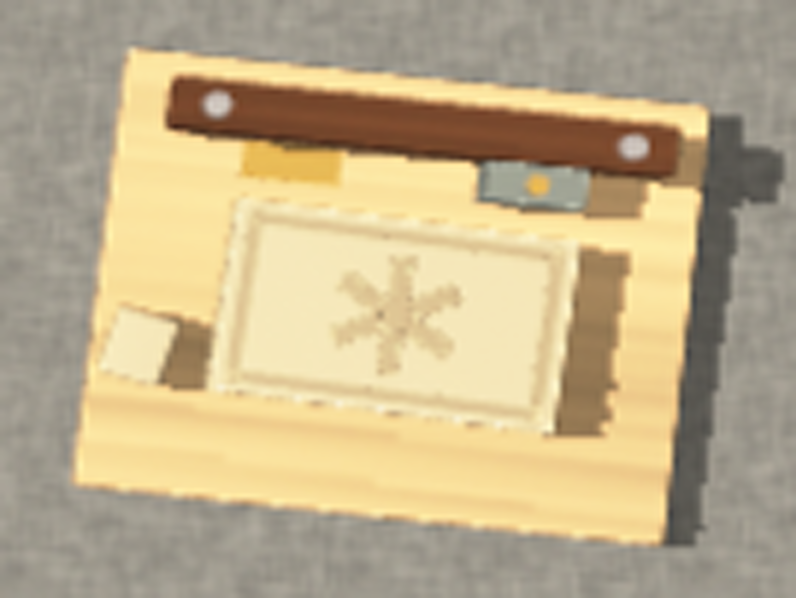

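View pics/t_ca.png

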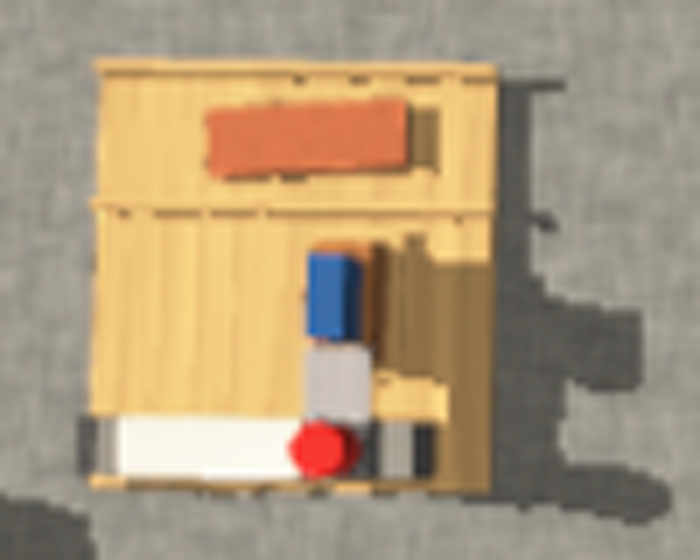

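View pics/s_ca.png

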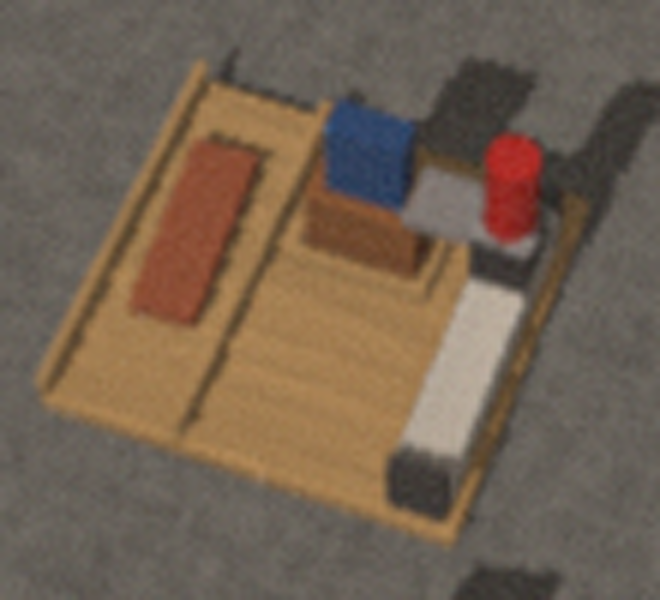

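View pics/s_fr.png

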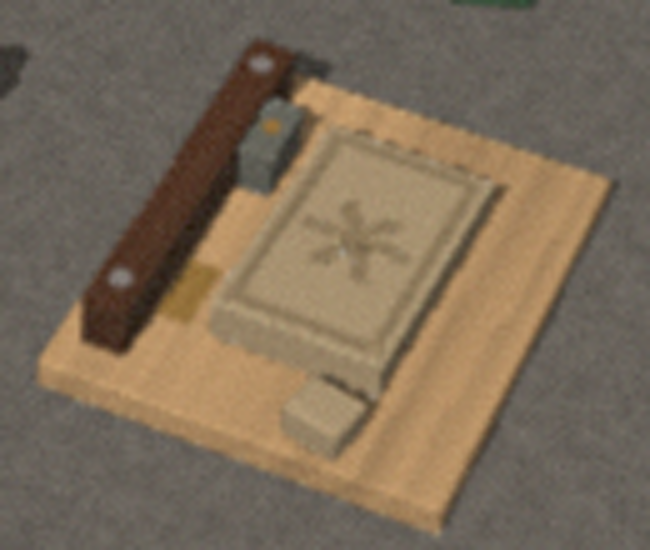

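Run:
```python
from h import *
c=cam("top"); s=cam("side")
def Z(p,fx,fy,ox,oy): p=np.array(p,float); return (p+.5)/[fx,fy]-.5+[ox,oy]
zf=lambda p:Z(p,5.9,5.2,325,225); zc=lambda p:Z(p,7,7,200,220); sc=lambda p:Z(p,6,6,250,290); sf=lambda p:Z(p,5,5,310,170)
def fit(name,P,M):
    # rigid 2d fit: world = R M + t
    P=P[:,:2];M=np.array(M,float);mp=P.mean(0);mm=M.mean(0)
    a=(P-mp)@np.array([1,1j]);b=(M-mm)@np.array([1,1j]);k=np.vdot(b,a)
    th=np.angle(k);R=np.array([[np.cos(th),-np.sin(th)],[np.sin(th),np.cos(th)]]);t=mp-R@mm
    print(name,"org",t.round(1),"yaw",np.degrees(th).round(2),"scale",round(abs(k)/np.vdot(b,b).real,3),"res",np.linalg.norm(M@R.T+t-P,axis=1).round(1))
    return t,th
bm=[(100,130),(100,-130),(-120,-130),(-120,130)]
fit("board top",onz(c,zf([(128,48),(708,105),(664,545),(75,486)]),20),bm)
fit("board side",onz(s,sf([(38,378),(290,62),(613,180),(440,530)]),20)[[0,2]],[bm[0],bm[2]])
fm=[(86,110),(86,-110),(60,-110),(60,110)]
fit("fence top",onz(c,zf([(172,75),(682,126),(678,178),(166,128)]),55),fm)
fit("brass",onz(c,zf([(245,143),(342,152),(338,184),(241,175)]),20),[(60,74),(60,30),(44,30),(44,74)])
fit("pad top",onz(c,zf([(480,162),(592,172),(586,210),(478,202)]),50),[(60,-30),(60,-74),(40,-74),(40,-30)])
tm=[(47.5,75),(47.5,-75),(-47.5,-75),(-47.5,75)]
fit("tile",onz(c,zf([(238,198),(580,240),(553,432),(208,390)]),46),tm)
fit("tile side",onz(s,sf([(215,303),(333,130),(497,185),(385,357)]),46),tm)
# caddy by colours
def cen(im,lo,hi,box):
    hsv=cv2.cvtColor(im,cv2.COLOR_BGR2HSV);m=cv2.inRange(hsv,lo,hi);x0,y0,x1,y1=box;n=np.zeros_like(m);n[y0:y1,x0:x1]=m[y0:y1,x0:x1];return n
print("tab top z92",onz(c,zc([(308,254),(348,254),(348,338),(308,338)]),92).round(1).tolist())
print("knob top",onz(c,zc([(318,449)]),101).round(1))
print("knob side",onz(s,sc([(514,150)]),101).round(1), "tab side",onz(s,sc([(370,113)]),92).round(1))
fit("shim? caddy ",onz(c,zc([(95,60),(497,66),(490,490),(90,486)]),14),[(90,100),(90,-50),(-70,-50),(-70,100)])
```

```text
board top org [ 548.7 -170.1] yaw -6.68 scale 0.998 res [0.5 0.8 0.4 0.6]
board side org [ 547.8 -162.7] yaw -5.22 scale 1.012 res [2. 2.]
fence top org [ 548.1 -170.3] yaw -6.77 scale 1.006 res [0.8 0.5 1.  0.6]
brass org [ 547.1 -170.7] yaw -6.47 scale 0.985 res [0.5 0.3 0.5 0.4]
pad top org [ 546.7 -169.7] yaw -5.78 scale 1.062 res [2.2 2.4 1.4 1.5]
tile org [ 528.9 -165.7] yaw -8.3 scale 0.996 res [0.5 0.3 0.5 0. ]
tile side org [ 529.  -164.7] yaw -8.33 scale 0.957 res [0.9 5.4 2.2 8. ]
tab top z92 [[603.5, 204.2, 92.0], [603.4, 190.1, 92.0], [573.8, 189.9, 92.0], [573.9, 204.0, 92.0]]
knob top [[535.  198.8 101. ]]
knob side [[537.5 197.6 101. ]] tab side [[592.3 193.9  92. ]]
shim? caddy  org [589.7 197.9] yaw -0.7 scale 1.001 res [1.4 1.  0.2 0.9]
```

```bash
cat >> h.py <<'E'
from scipy.spatial.transform import Rotation as Ro
def to(x,y,z,yaw=None):
    s=telemetry.state();R=Ro.from_euler('xyz',s["ee_rot"],degrees=True).as_matrix()
    d=R.T@(np.array([x,y,z])-s["ee_pos"])
    print("t",round(s["time_s"],2),"pos",s["ee_pos"].round(1),"rot",s["ee_rot"].round(2),"w",round(s["gripper_width"],1),"F",s["force"].round(1))
    print("units dx dy dz",(d/20).round(2),"| yaw units",None if yaw is None else round(-((yaw-s["ee_rot"][2]+180)%360-180)/8.594,2))
E
python3 -c "
from h import *
to(535,199,150,179.4)"
```

```text
t 0.25 pos [221.6 530.3 213.6] rot [-179.96   -0.    157.32] w 91.3 F [0.5 0.4 1.3]
units dx dy dz [-20.84  -9.24   3.19] | yaw units -2.57
```

>>> {"method": "drive_tool", "body": {
  "moves": [
    {"claw": -1,"dx": 0,"dy": 0,"dz": 0,"yaw": -0.86},
    {"claw": -1,"dx": 0,"dy": 0,"dz": 0,"yaw": -0.86},
    {"claw": -1,"dx": 0,"dy": 0,"dz": 0,"yaw": -0.86}
  ]
}}

```text
time_s: 0.62
ee_pos: [221.5, 530.1, 213.0]
ee_rot: [-179.9, -0.0, -179.8]
force: [0.1, -0.5, 0.7]
gripper_width: 91.0
```

```bash
python3 -c "
from h import *
to(535,199,150,179.4)"
```

```text
t 0.62 pos [221.5 530.1 213. ] rot [-1.799e+02 -5.000e-02 -1.798e+02] w 91.0 F [ 0.1 -0.5  0.7]
units dx dy dz [-15.62 -16.6    3.17] | yaw units 0.09
```

>>> {"method": "drive_tool", "body": {
  "moves": [
    {"claw": -1,"dx": -0.9,"dy": -0.98,"dz": 0,"yaw": 0.09},
    {"claw": -1,"dx": -0.94,"dy": -1,"dz": 0,"yaw": 0},
    {"claw": -1,"dx": -0.94,"dy": -1,"dz": 0,"yaw": 0},
    {"claw": -1,"dx": -0.94,"dy": -1,"dz": 0,"yaw": 0},
    {"claw": -1,"dx": -0.94,"dy": -1,"dz": 0,"yaw": 0}
  ]
}}

```text
time_s: 1.25
ee_pos: [315.2, 428.1, 212.2]
ee_rot: [-179.9, -0.1, 179.7]
force: [0.0, 0.4, -0.4]
gripper_width: 91.3
```

>>> {"method": "drive_tool", "body": {
  "moves": [
    {"claw": -0.6,"dx": -0.94,"dy": -1,"dz": 0,"yaw": 0},
    {"claw": -0.4,"dx": -0.94,"dy": -1,"dz": 0,"yaw": 0},
    {"claw": -0.4,"dx": -0.94,"dy": -1,"dz": 0,"yaw": 0},
    {"claw": -0.4,"dx": -0.94,"dy": -1,"dz": 0,"yaw": 0},
    {"claw": -0.4,"dx": -0.94,"dy": -1,"dz": 0,"yaw": 0}
  ]
}}

```text
time_s: 1.88
ee_pos: [411.3, 323.7, 212.0]
ee_rot: [-179.8, -0.1, 179.7]
force: [0.8, 1.2, -0.1]
gripper_width: 63.7
```

>>> {"method": "drive_tool", "body": {
  "moves": [
    {"claw": -0.4,"dx": -0.94,"dy": -1,"dz": 0,"yaw": 0},
    {"claw": -0.4,"dx": -0.94,"dy": -1,"dz": 0,"yaw": 0},
    {"claw": -0.4,"dx": -0.94,"dy": -1,"dz": 0,"yaw": 0}
  ]
}}

```text
time_s: 2.25
ee_pos: [468.9, 261.2, 211.8]
ee_rot: [-179.8, -0.1, 179.7]
force: [0.5, 0.4, -0.4]
gripper_width: 63.7
```

```bash
python3 -c "
from h import *
to(535,199,70,179.4)
c=cam('wrist');cv2.imwrite('pics/w1.png',c[0]);print(proj(c,[(535,199,101),(588.6,197,92)]))"
```

```text
t 2.25 pos [468.9 261.2 211.8] rot [-1.7983e+02 -1.2000e-01  1.7968e+02] w 63.7 F [ 0.5  0.4 -0.4]
units dx dy dz [-3.34 -3.07  7.09] | yaw units 0.03
[[248.19350192 310.71400667]
 [251.66334503 356.27228349]]
```

View pics/w1.png

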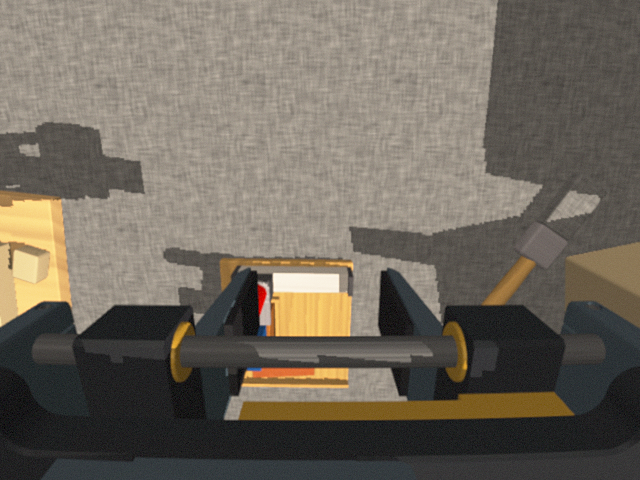

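The wrist view shows the red knob at about (262,297), partly behind the left finger, which agrees with the prediction. I'll move over it.

>>> {"method": "drive_tool", "body": {
  "moves": [
    {"claw": -0.2,"dx": -0.88,"dy": -0.8,"dz": 0,"yaw": 0},
    {"claw": -0.2,"dx": -0.88,"dy": -0.8,"dz": 0,"yaw": 0},
    {"claw": -0.2,"dx": -0.88,"dy": -0.8,"dz": 0,"yaw": 0},
    {"claw": -0.2,"dx": -0.7,"dy": -0.7,"dz": 0.5,"yaw": 0},
    {"claw": -0.2,"dx": 0,"dy": 0,"dz": 0.5,"yaw": 0}
  ]
}}

```text
time_s: 2.92
ee_pos: [539.3, 194.4, 190.9]
ee_rot: [-179.8, -0.0, 179.5]
force: [-0.2, -0.1, 0.2]
gripper_width: 54.7
```

```bash
python3 -c "
from h import *
to(535,199,70,179.4)
c=cam('wrist');cv2.imwrite('pics/w2.png',c[0]);print(proj(c,[(535,199,101),(588.6,197,92)]))"
```

```text
t 2.92 pos [539.3 194.4 190.9] rot [-1.7976e+02 -1.0000e-02  1.7952e+02] w 54.7 F [-0.2 -0.1  0.2]
units dx dy dz [0.22 0.25 6.04] | yaw units 0.01
[[323.46927068 241.11068019]
 [321.24489078 299.08775952]]
```

View pics/w2.png

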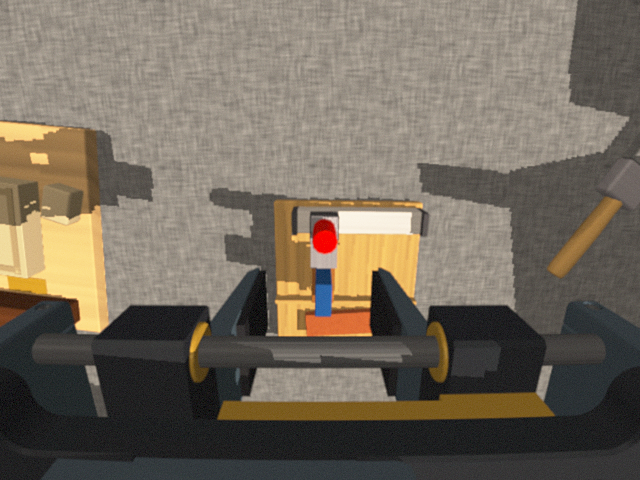

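```bash
python3 -c "
from h import *
c=cam('wrist');im=c[0]
cv2.imwrite('pics/w2z.png',cv2.resize(im[190:350,260:440],None,fx=4,fy=3.7,interpolation=cv2.INTER_CUBIC))"
```

```text
(no output)
```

View pics/w2z.png

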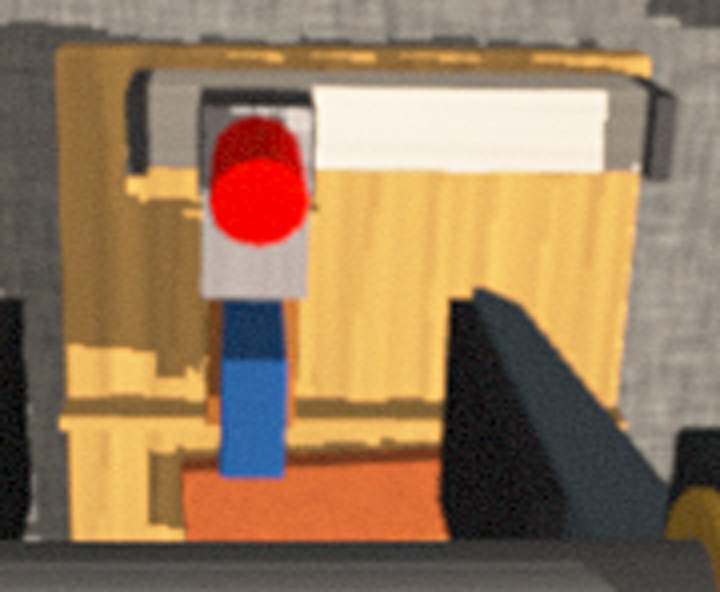

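```bash
python3 -c "
from h import *
c=cam('wrist')
z=lambda p:(np.array(p,float)+.5)/[4,3.7]-.5+[260,190]
print(onz(c,z([(260,199)]),101).round(1),onz(c,z([(223,358),(285,357),(286,476),(220,476)]),92).round(1).tolist(),onz(c,z([(223,358),(285,357),(286,476),(220,476)]),92).mean(0))"
```

```text
[[534.6 200.4 101. ]] [[574.5, 192.8, 92.0], [574.3, 205.6, 92.0], [604.2, 205.9, 92.0], [604.1, 191.9, 92.0]] [589.28307863 199.04866086  92.        ]
```

>>> {"method": "drive_tool", "body": {
  "moves": [
    {"claw": -0.2,"dx": 0.2,"dy": 0.25,"dz": 0.8,"yaw": 0},
    {"claw": -0.2,"dx": 0,"dy": 0,"dz": 1,"yaw": 0},
    {"claw": -0.2,"dx": 0,"dy": 0,"dz": 1,"yaw": 0},
    {"claw": -0.2,"dx": 0,"dy": 0,"dz": 1,"yaw": 0},
    {"claw": -0.2,"dx": 0,"dy": 0,"dz": 1,"yaw": 0}
  ],
  "grip_force": 15
}}

```text
time_s: 3.7
ee_pos: [532.6, 204.9, 95.6]
ee_rot: [-180.0, 0.2, 179.9]
force: [0.3, -0.2, 0.6]
gripper_width: 54.8
```

>>> {"method": "drive_tool", "body": {
  "moves": [
    {"claw": -0.2,"dx": 0.05,"dy": 0,"dz": 0.8,"yaw": 0},
    {"claw": 0.2,"dx": 0,"dy": 0,"dz": 0,"yaw": 0},
    {"claw": 0.8,"dx": 0,"dy": 0,"dz": 0,"yaw": 0},
    {"claw": 0.8,"dx": 0,"dy": 0,"dz": 0,"yaw": 0},
    {"claw": 0.8,"dx": 0,"dy": 0,"dz": 0,"yaw": 0}
  ]
}}

```text
time_s: 4.32
ee_pos: [530.0, 206.6, 80.1]
ee_rot: [-179.9, 0.2, -179.9]
force: [1.7, -1.0, -3.5]
gripper_width: 19.3
```

>>> {"method": "drive_tool", "body": {
  "moves": [
    {"claw": 0.8,"dx": 0,"dy": 0.7,"dz": 0,"yaw": 0},
    {"claw": 0.8,"dx": 0,"dy": 0.8,"dz": 0,"yaw": 0},
    {"claw": 0.8,"dx": 0,"dy": 0.7,"dz": 0,"yaw": 0},
    {"claw": 0.8,"dx": 0,"dy": 0.4,"dz": 0,"yaw": 0}
  ]
}}

```text
time_s: 4.82
ee_pos: [531.0, 261.9, 80.0]
ee_rot: [-179.9, 0.3, -179.9]
force: [1.9, -1.0, -3.4]
gripper_width: 19.5
```

>>> {"method": "drive_tool", "body": {
  "moves": [
    {"claw": 0.8,"dx": 0,"dy": 0.3,"dz": 0,"yaw": 0},
    {"claw": 0.8,"dx": 0,"dy": 0.2,"dz": 0,"yaw": 0},
    {"claw": 0.8,"dx": 0,"dy": 0.2,"dz": 0,"yaw": 0}
  ]
}}

```text
time_s: 5.2
ee_pos: [531.0, 268.4, 79.9]
ee_rot: [-178.9, 0.2, -179.5]
force: [2.6, -15.0, 0.7]
gripper_width: 19.2
```

>>> {"method": "drive_tool", "body": {
  "moves": [
    {"claw": 0.8,"dx": 0,"dy": 0.15,"dz": 0,"yaw": 0},
    {"claw": 0.8,"dx": 0,"dy": 0.1,"dz": 0,"yaw": 0}
  ]
}}

```text
time_s: 5.45
ee_pos: [531.0, 268.1, 79.9]
ee_rot: [-178.3, 0.1, -179.5]
force: [1.4, -6.4, -0.9]
gripper_width: 19.7
```

```bash
python3 -c "
from h import *
to(589,198,80,179.4)
c=cam('top');cv2.imwrite('pics/t3.png',cv2.resize(c[0][210:310,190:310],None,fx=6,fy=6,interpolation=cv2.INTER_CUBIC))"
```

```text
t 5.45 pos [531.  268.1  79.9] rot [-1.7832e+02  1.5000e-01 -1.7950e+02] w 19.7 F [ 1.4 -6.4 -0.9]
units dx dy dz [-2.87 -3.53  0.11] | yaw units 0.13
```

View pics/t3.png

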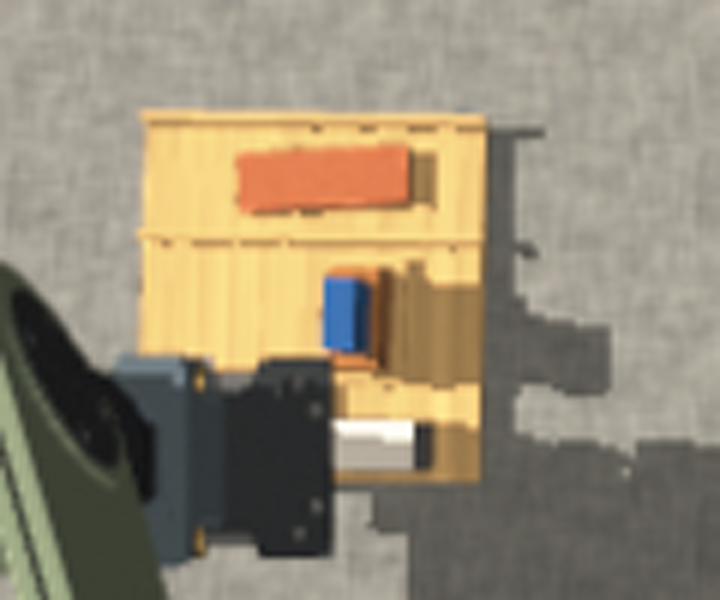

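The tongue has cleared the packer and the packer stands free at zoom (345,315). I'll release the knob and rise.

>>> {"method": "drive_tool", "body": {
  "moves": [
    {"claw": 0.3,"dx": 0,"dy": 0,"dz": 0,"yaw": 0},
    {"claw": 0.1,"dx": 0,"dy": 0,"dz": 0,"yaw": 0},
    {"claw": 0.1,"dx": 0,"dy": 0,"dz": -1,"yaw": 0},
    {"claw": 0.1,"dx": 0,"dy": 0,"dz": -1,"yaw": 0},
    {"claw": 0.1,"dx": 0,"dy": 0,"dz": -1,"yaw": 0}
  ]
}}

```text
time_s: 6.12
ee_pos: [529.0, 272.0, 140.9]
ee_rot: [-178.5, -0.1, -179.6]
force: [-0.1, -0.2, -0.9]
gripper_width: 41.1
```

>>> {"method": "drive_tool", "body": {
  "moves": [
    {"claw": 0.1,"dx": 0,"dy": 0,"dz": -0.7,"yaw": 0},
    {"claw": 0.1,"dx": 0,"dy": 0,"dz": 0,"yaw": 0}
  ]
}}

```text
time_s: 6.38
ee_pos: [529.6, 273.8, 157.3]
ee_rot: [-178.6, 0.1, -179.5]
force: [-0.9, -0.2, -0.3]
gripper_width: 41.0
```

```bash
python3 -c "
from h import *
to(589,198,160,179.4)
c=cam('wrist');cv2.imwrite('pics/w4.png',c[0])"
```

```text
t 6.38 pos [529.6 273.8 157.3] rot [-1.7861e+02  8.0000e-02 -1.7953e+02] w 41.0 F [-0.9 -0.2 -0.3]
units dx dy dz [-2.94 -3.81 -0.04] | yaw units 0.12
```

View pics/w4.png

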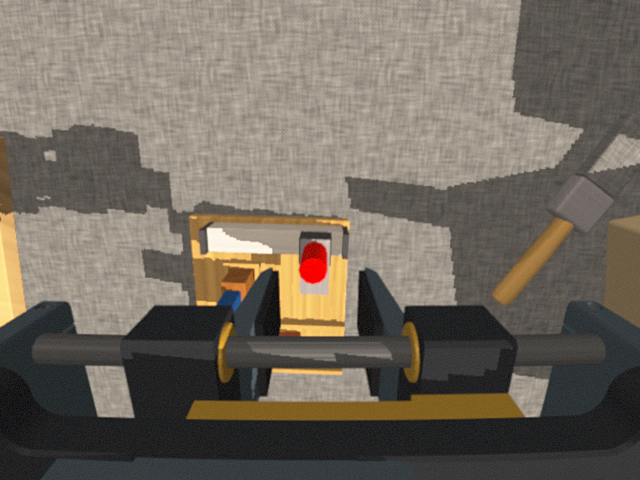

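```bash
python3 -c "
from h import *
c=cam('wrist');cv2.imwrite('pics/w4z.png',cv2.resize(c[0][205:330,180:360],None,fx=4,fy=4,interpolation=cv2.INTER_CUBIC))
c2=cam('side');cv2.imwrite('pics/s4z.png',cv2.resize(c2[0][290:390,250:360],None,fx=6,fy=6,interpolation=cv2.INTER_CUBIC))
"
```

```text
(no output)
```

View pics/w4z.png

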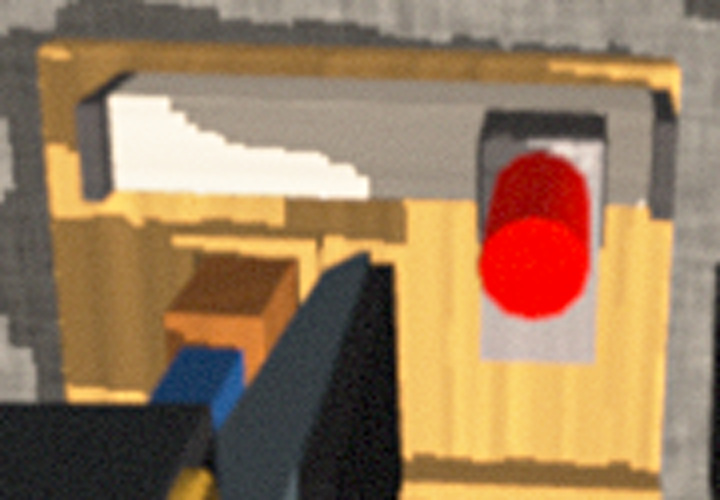

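View pics/s4z.png

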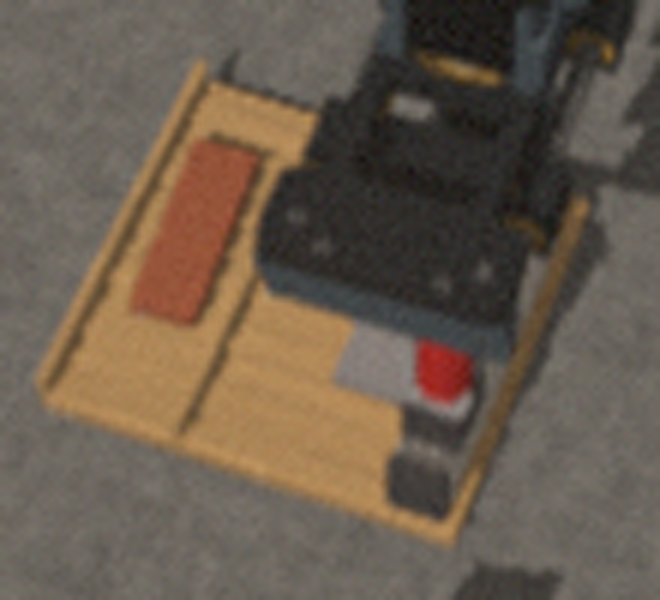

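```bash
python3 -c "
from h import *
c=cam('wrist')
print(onz(c,(np.array([(534,268)])+.5)/4-.5+[180,205],101))
to(589,198,160,179.4)"
```

```text
[[535.4926363  269.00252535 101.        ]]
t 6.58 pos [528.6 272.9 155.3] rot [-1.7849e+02 -1.3000e-01 -1.7954e+02] w 41.1 F [0.5 0.4 0. ]
units dx dy dz [-2.99 -3.78 -0.14] | yaw units 0.12
```

>>> {"method": "drive_tool", "body": {
  "moves": [
    {"claw": 0.1,"dx": -0.7,"dy": -0.9,"dz": 0,"yaw": 0.12},
    {"claw": 0.1,"dx": -0.8,"dy": -1,"dz": 0,"yaw": 0},
    {"claw": 0.1,"dx": -0.8,"dy": -1,"dz": 0,"yaw": 0},
    {"claw": 0.1,"dx": -0.5,"dy": -0.7,"dz": 0,"yaw": 0},
    {"claw": 0.1,"dx": 0,"dy": 0,"dz": 0,"yaw": 0}
  ]
}}

```text
time_s: 7.2
ee_pos: [587.1, 194.1, 154.1]
ee_rot: [-178.3, -0.3, 179.2]
force: [0.3, -0.0, -0.4]
gripper_width: 40.9
```

```bash
python3 -c "
from h import *
to(589,198,62,179.4)
c=cam('wrist');cv2.imwrite('pics/w5.png',c[0])"
```

```text
t 7.2 pos [587.1 194.1 154.1] rot [-178.31   -0.33  179.21] w 40.9 F [ 0.3 -0.  -0.4]
units dx dy dz [-0.12  0.33  4.6 ] | yaw units -0.02
```

View pics/w5.png

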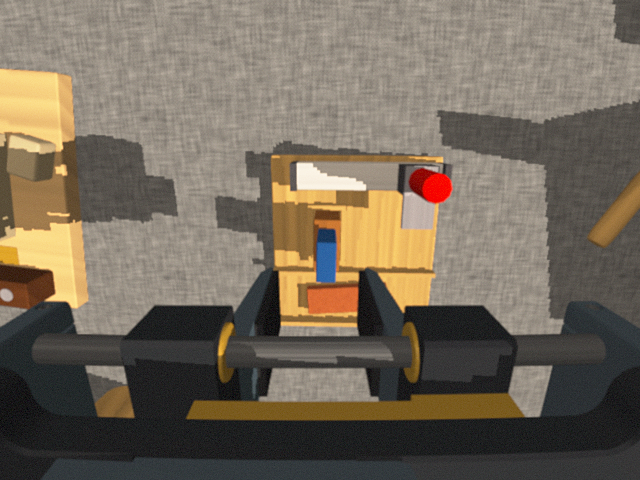

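>>> {"method": "drive_tool", "body": {
  "moves": [
    {"claw": 0.1,"dx": -0.1,"dy": 0.3,"dz": 0.8,"yaw": 0},
    {"claw": 0.1,"dx": 0,"dy": 0,"dz": 0.9,"yaw": 0},
    {"claw": 0.1,"dx": 0,"dy": 0,"dz": 0.6,"yaw": 0},
    {"claw": 0.1,"dx": 0,"dy": 0,"dz": 0,"yaw": 0}
  ]
}}

```text
time_s: 7.75
ee_pos: [586.3, 202.4, 103.8]
ee_rot: [-178.3, -0.5, 179.4]
force: [0.3, 1.2, 0.9]
gripper_width: 41.0
```

```bash
python3 -c "
from h import *
to(589,198,59,179.4)
c=cam('wrist');cv2.imwrite('pics/w6.png',c[0])"
```

```text
t 7.75 pos [586.3 202.4 103.8] rot [-178.34   -0.51  179.42] w 41.0 F [0.3 1.2 0.9]
units dx dy dz [-0.16 -0.15  2.24] | yaw units 0.0
```

View pics/w6.png

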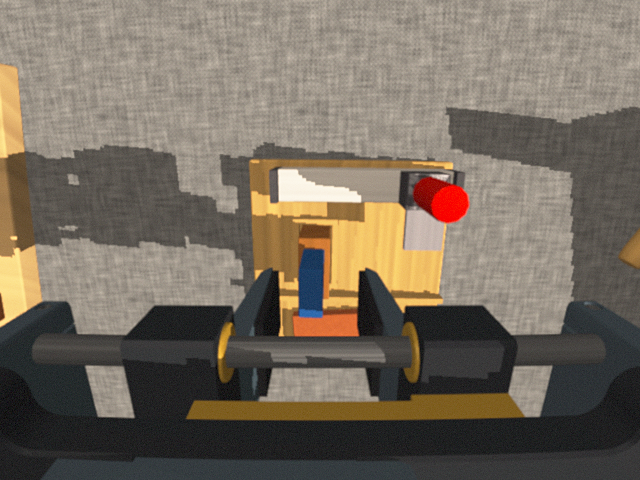

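The blue tab is at (312,282), slightly left of the finger midline at 320, so I'll correct y by about −4 mm.

>>> {"method": "drive_tool", "body": {
  "moves": [
    {"claw": 0.1,"dx": -0.12,"dy": -0.2,"dz": 0.5,"yaw": 0},
    {"claw": 0.1,"dx": 0,"dy": 0,"dz": 0.8,"yaw": 0},
    {"claw": 0.1,"dx": 0,"dy": 0,"dz": 0.6,"yaw": 0},
    {"claw": 0.1,"dx": 0,"dy": 0,"dz": 0,"yaw": 0}
  ]
}}

```text
time_s: 8.3
ee_pos: [589.3, 197.3, 64.5]
ee_rot: [-178.4, -0.4, 179.4]
force: [0.0, -0.4, -0.1]
gripper_width: 41.2
```

```bash
python3 -c "
from h import *
to(589,198,59,179.4)
c=cam('wrist');cv2.imwrite('pics/w7.png',c[0])"
```

```text
t 8.3 pos [589.3 197.3  64.5] rot [-178.39   -0.38  179.42] w 41.2 F [ 0.  -0.4 -0.1]
units dx dy dz [0.01 0.04 0.28] | yaw units 0.0
```

View pics/w7.png

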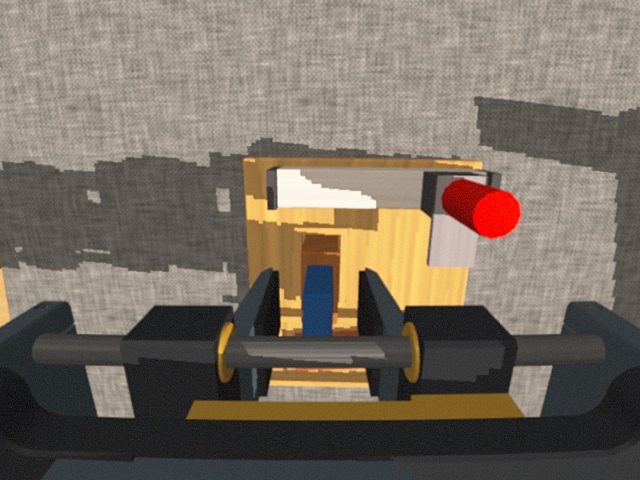

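The tab is centred between the fingers at column 318, so I'll lower 4 mm and close on it.

>>> {"method": "drive_tool", "body": {
  "moves": [
    {"claw": 0.1,"dx": 0,"dy": 0.03,"dz": 0.2,"yaw": 0},
    {"claw": 0.5,"dx": 0,"dy": 0,"dz": 0,"yaw": 0},
    {"claw": 1,"dx": 0,"dy": 0,"dz": 0,"yaw": 0},
    {"claw": 1,"dx": 0,"dy": 0,"dz": 0,"yaw": 0},
    {"claw": 1,"dx": 0,"dy": 0,"dz": 0,"yaw": 0}
  ],
  "grip_force": 20
}}

```text
time_s: 8.98
ee_pos: [590.6, 198.3, 62.2]
ee_rot: [-178.5, -0.2, 179.4]
force: [-1.0, 0.1, -1.3]
gripper_width: 13.8
```

>>> {"method": "drive_tool", "body": {
  "moves": [
    {"claw": 1,"dx": 0,"dy": 0,"dz": -0.5,"yaw": 0},
    {"claw": 1,"dx": 0,"dy": 0,"dz": -0.8,"yaw": 0},
    {"claw": 1,"dx": 0,"dy": 0,"dz": -1,"yaw": 0},
    {"claw": 1,"dx": 0,"dy": 0,"dz": -1,"yaw": 0},
    {"claw": 1,"dx": 0,"dy": 0,"dz": -0.8,"yaw": 0}
  ]
}}

```text
time_s: 9.6
ee_pos: [590.9, 200.6, 149.6]
ee_rot: [-178.5, -0.1, 179.4]
force: [-0.2, 1.2, -1.1]
gripper_width: 14.4
```

```bash
python3 -c "
from h import *
to(602,-124,150,83.3)
c=cam('wrist');cv2.imwrite('pics/w8.png',c[0])"
```

```text
t 9.6 pos [590.9 200.6 149.6] rot [-1.7848e+02 -1.4000e-01  1.7942e+02] w 14.4 F [-0.2  1.2 -1.1]
units dx dy dz [ -0.72 -16.22   0.41] | yaw units 11.18
```

View pics/w8.png

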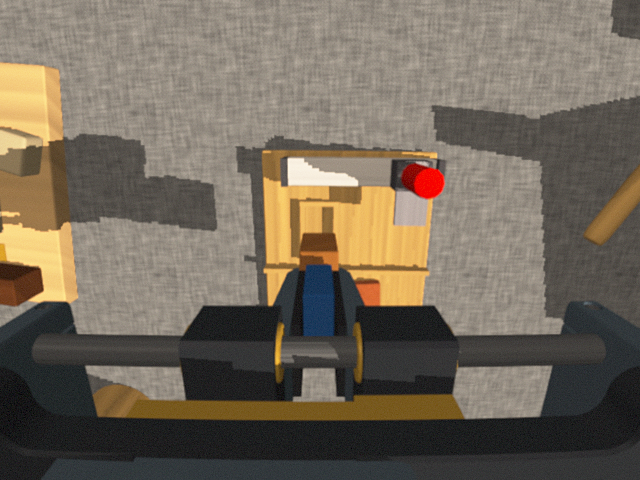

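```bash
python3 -c "
from h import *
c=cam('top');print(onz(c,[(338,180)],60))"
```

```text
[[798.45074818 -31.45023413  60.        ]]
```

>>> {"method": "drive_tool", "body": {
  "moves": [
    {"claw": 1,"dx": 0,"dy": -0.6,"dz": 0,"yaw": 0},
    {"claw": 1,"dx": 0,"dy": -0.9,"dz": 0,"yaw": 0},
    {"claw": 1,"dx": 0,"dy": -1,"dz": 0,"yaw": 0},
    {"claw": 1,"dx": 0,"dy": -1,"dz": 0,"yaw": 0},
    {"claw": 1,"dx": 0,"dy": -1,"dz": 0,"yaw": 0}
  ]
}}

```text
time_s: 10.32
ee_pos: [589.2, 104.2, 150.6]
ee_rot: [-178.4, -0.2, 179.5]
force: [0.4, -0.3, -1.0]
gripper_width: 13.8
```

>>> {"method": "drive_tool", "body": {
  "moves": [
    {"claw": 1,"dx": 0,"dy": -1,"dz": 0,"yaw": 0},
    {"claw": 1,"dx": 0,"dy": -1,"dz": 0,"yaw": 0},
    {"claw": 1,"dx": 0,"dy": -1,"dz": 0,"yaw": 0},
    {"claw": 1,"dx": 0,"dy": -1,"dz": 0,"yaw": 0},
    {"claw": 1,"dx": 0,"dy": -1,"dz": 0,"yaw": 0}
  ]
}}

```text
time_s: 10.95
ee_pos: [588.1, -3.6, 153.7]
ee_rot: [-178.4, -0.2, 179.4]
force: [0.7, 0.5, -1.4]
gripper_width: 13.9
```

>>> {"method": "drive_tool", "body": {
  "moves": [
    {"claw": 1,"dx": 0,"dy": -1,"dz": 0,"yaw": 0},
    {"claw": 1,"dx": 0,"dy": -1,"dz": 0,"yaw": 0},
    {"claw": 1,"dx": 0,"dy": -1,"dz": 0,"yaw": 0},
    {"claw": 1,"dx": 0,"dy": -1,"dz": 0,"yaw": 0},
    {"claw": 1,"dx": 0,"dy": -0.8,"dz": 0,"yaw": 0}
  ]
}}

```text
time_s: 11.58
ee_pos: [587.0, -106.7, 156.6]
ee_rot: [-178.4, -0.2, 179.4]
force: [0.2, 0.1, -1.0]
gripper_width: 14.1
```

>>> {"method": "drive_tool", "body": {
  "moves": [
    {"claw": 1,"dx": 0,"dy": -0.5,"dz": 0,"yaw": 0.6},
    {"claw": 1,"dx": 0,"dy": 0,"dz": 0,"yaw": 1},
    {"claw": 1,"dx": 0,"dy": 0,"dz": 0,"yaw": 1},
    {"claw": 1,"dx": 0,"dy": 0,"dz": 0,"yaw": 1},
    {"claw": 1,"dx": 0,"dy": 0,"dz": 0,"yaw": 1}
  ]
}}

```text
time_s: 12.2
ee_pos: [586.9, -121.2, 156.7]
ee_rot: [-178.7, 0.9, 138.5]
force: [0.9, -0.0, -1.1]
gripper_width: 13.9
```

>>> {"method": "drive_tool", "body": {
  "moves": [
    {"claw": 1,"dx": 0,"dy": 0,"dz": 0,"yaw": 1},
    {"claw": 1,"dx": 0,"dy": 0,"dz": 0,"yaw": 1},
    {"claw": 1,"dx": 0,"dy": 0,"dz": 0,"yaw": 1},
    {"claw": 1,"dx": 0,"dy": 0,"dz": 0,"yaw": 1},
    {"claw": 1,"dx": 0,"dy": 0,"dz": 0,"yaw": 0.8}
  ]
}}

```text
time_s: 12.82
ee_pos: [586.9, -123.6, 156.5]
ee_rot: [-179.6, 1.5, 95.8]
force: [0.1, -0.6, -0.2]
gripper_width: 13.5
```

```bash
python3 -c "
from h import *
to(599,-124,150,83.3)"
```

```text
t 12.82 pos [ 586.9 -123.6  156.5] rot [-179.6     1.51   95.81] w 13.5 F [ 0.1 -0.6 -0.2]
units dx dy dz [-0.07  0.6   0.33] | yaw units 1.46
```

>>> {"method": "drive_tool", "body": {
  "moves": [
    {"claw": 1,"dx": -0.1,"dy": 0.5,"dz": 0.3,"yaw": 0.8},
    {"claw": 1,"dx": 0,"dy": 0,"dz": 0.3,"yaw": 0.65},
    {"claw": 1,"dx": 0,"dy": 0,"dz": 0,"yaw": 0}
  ]
}}

```text
time_s: 13.2
ee_pos: [597.3, -126.2, 144.3]
ee_rot: [-180.0, 1.5, 83.0]
force: [-0.1, -0.9, -1.2]
gripper_width: 13.8
```

```bash
python3 -c "
from h import *
to(598.6,-125.3,70,83.3)
s=telemetry.state();R=Ro.from_euler('xyz',s['ee_rot'],degrees=True).as_matrix()
print(R[:,2], s['ee_pos']+50*R[:,2]+1.6*R[:,0])
c=cam('wrist');cv2.imwrite('pics/w9.png',c[0])
c=cam('top');cv2.imwrite('pics/t9.png',cv2.resize(c[0][225:340,325:460],None,fx=5,fy=5,interpolation=cv2.INTER_CUBIC))
c=cam('side');cv2.imwrite('pics/s9.png',cv2.resize(c[0][130:280,310:440],None,fx=4,fy=4,interpolation=cv2.INTER_CUBIC))
"
```

```text
t 13.2 pos [ 597.3 -126.2  144.3] rot [-179.95    1.55   82.99] w 13.8 F [-0.1 -0.9 -1.2]
units dx dy dz [0.15 0.06 3.71] | yaw units -0.04
[-0.00414566 -0.02670199 -0.99963484] [ 597.31018915 -125.96834823   94.30140269]
```

View pics/w9.png

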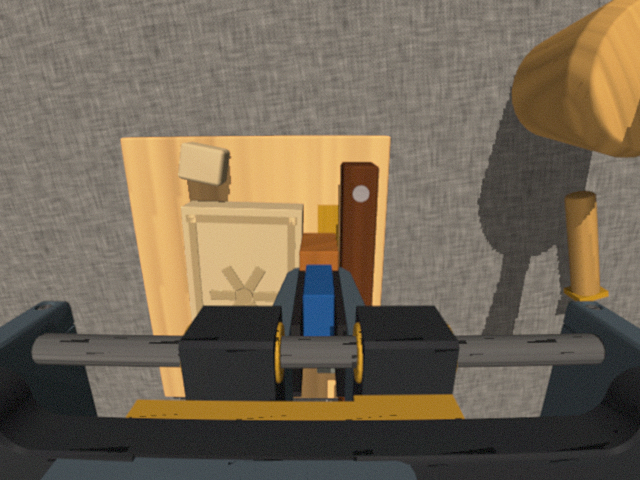

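View pics/s9.png

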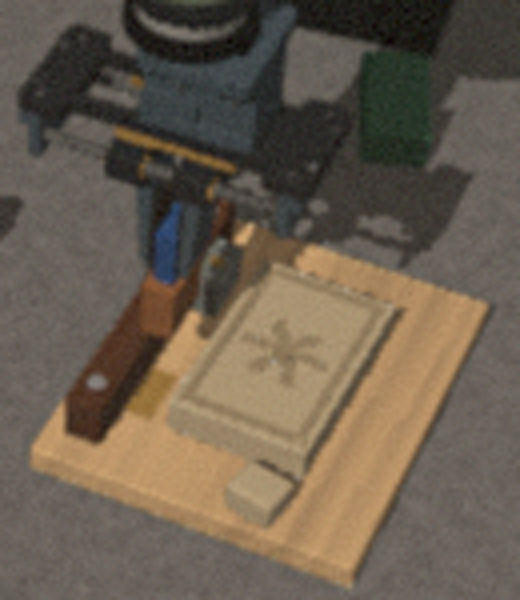

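```bash
python3 -c "
from h import *
im=cv2.imread('pics/w9.png');cv2.imwrite('pics/w9z.png',cv2.resize(im[130:310,170:400],None,fx=3.4,fy=3.3,interpolation=cv2.INTER_CUBIC))
c=cam('wrist')
F=lambda x,y,z:(548.5+x*.9932+y*.1167,-170.1-x*.1167+y*.9932,z)
print(proj(c,[F(60,110,55),F(86,110,55),F(60,52,55),F(44,74,20),F(44,30,20),F(100,130,20),F(-120,130,20),F(29,77,46)]).round(1))"
```

```text
[[340.  165.6]
 [375.9 165.5]
 [339.  241.9]
 [318.  204.4]
 [318.3 253.2]
 [387.5 135.6]
 [116.1 138.6]
 [298.7 207.8]]
```

View pics/w9z.png

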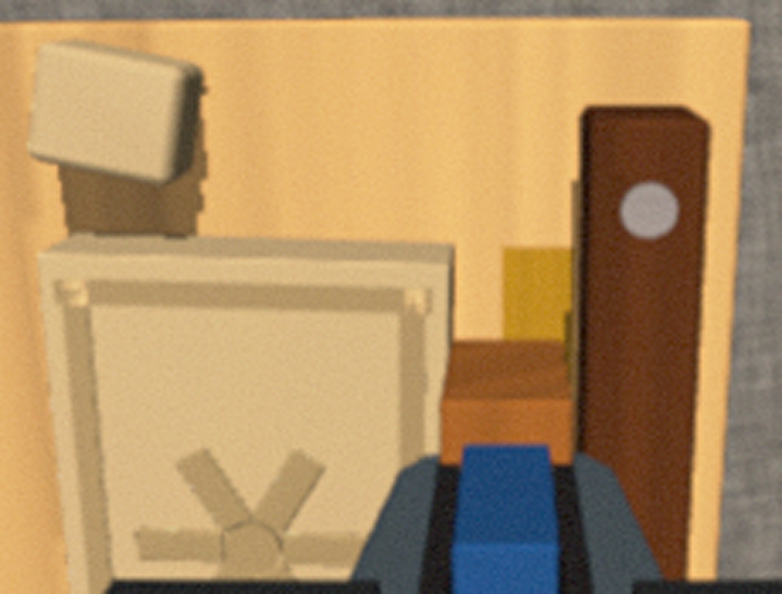

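```bash
python3 -c "
from h import *
c=cam('wrist')
z=lambda p:(np.array(p,float)+.5)/[3.4,3.3]-.5+[170,130]
def fr(P):
    d=P[:,:2]-[548.5,-170.1]; return np.c_[d[:,0]*.9932-d[:,1]*.1167, d[:,0]*.1167+d[:,1]*.9932].round(1)
print('fence',fr(onz(c,z([(582,112),(580,250),(580,430),(708,120)]),55)))
print('tile',fr(onz(c,z([(454,246),(447,340),(42,254)]),46)))
print('packer bottom front',fr(onz(c,z([(445,401),(572,401)]),94.5)), 'top of block', fr(onz(c,z([(443,401),(572,401)]),134.5)))
print('brass',fr(onz(c,z([(503,247)]),20)))
print('tilt top'); s=telemetry.state(); print(s['ee_pos'],fr(s['ee_pos'][None]))
"
```

```text
fence [[ 60.6 111.5]
 [ 60.6  80.8]
 [ 61.2  37.1]
 [ 87.5 109.7]]
tile [[ 32.6  79.9]
 [ 30.5  57. ]
 [-61.9  78.8]]
packer bottom front [[32.3 58.8]
 [57.  58.6]] top of block [[34.1 73.1]
 [54.6 73. ]]
brass [[43.6 74. ]]
tilt top
[ 597.72370945 -126.00208279  145.11267925] [[43.7 49.5]]
```

>>> {"method": "drive_tool", "body": {
  "moves": [
    {"claw": 1,"dx": 0.05,"dy": 0.05,"dz": 0.6,"yaw": 0},
    {"claw": 1,"dx": 0.05,"dy": 0,"dz": 0.8,"yaw": 0},
    {"claw": 1,"dx": 0,"dy": 0,"dz": 0.5,"yaw": 0},
    {"claw": 1,"dx": 0,"dy": 0,"dz": 0,"yaw": 0}
  ]
}}

```text
time_s: 13.95
ee_pos: [598.2, -124.9, 103.7]
ee_rot: [-179.9, 1.5, 83.0]
force: [0.0, -0.3, -0.0]
gripper_width: 13.7
```

```bash
python3 -c "
from h import *
to(599.8,-125.3,70,83.3)
c=cam('wrist');im=c[0];cv2.imwrite('pics/w10z.png',cv2.resize(im[110:310,170:400],None,fx=3.4,fy=3,interpolation=cv2.INTER_CUBIC))
"
```

```text
t 13.95 pos [ 598.2 -124.9  103.7] rot [-179.95    1.55   83.04] w 13.7 F [ 0.  -0.3 -0. ]
units dx dy dz [0.03 0.08 1.68] | yaw units -0.03
```

View pics/w10z.png

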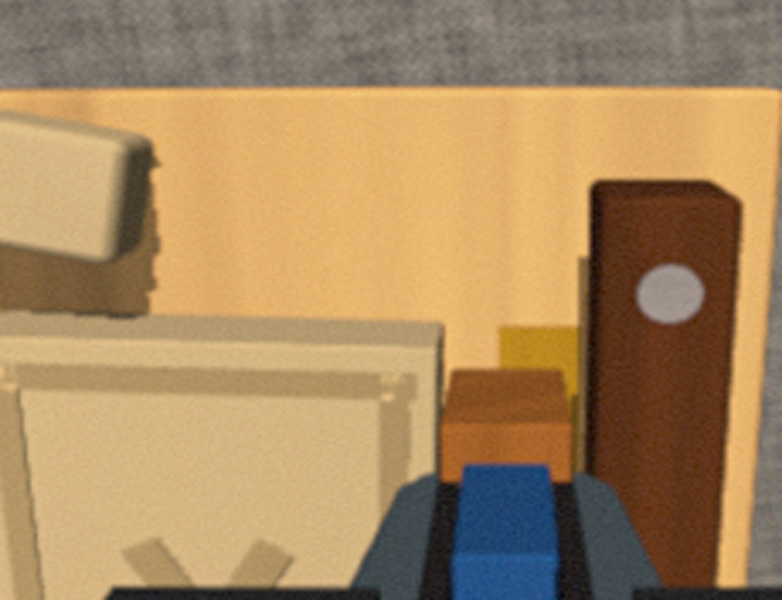

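>>> {"method": "drive_tool", "body": {
  "moves": [
    {"claw": 1,"dx": 0,"dy": 0.1,"dz": 0,"yaw": 0},
    {"claw": 1,"dx": 0,"dy": 0.04,"dz": 0.3,"yaw": 0},
    {"claw": 1,"dx": 0.05,"dy": 0,"dz": 0.5,"yaw": 0},
    {"claw": 1,"dx": 0.02,"dy": 0,"dz": 0.4,"yaw": 0},
    {"claw": 1,"dx": 0,"dy": 0,"dz": 0,"yaw": 0}
  ]
}}

```text
time_s: 14.62
ee_pos: [602.2, -124.6, 79.2]
ee_rot: [179.9, 1.6, 83.0]
force: [-0.0, 0.7, -0.9]
gripper_width: 14.0
```

```bash
python3 -c "
from h import *
to(599.8,-125.3,70,83.3)
c=cam('wrist');im=c[0];cv2.imwrite('pics/w11z.png',cv2.resize(im[110:310,170:400],None,fx=3.4,fy=3,interpolation=cv2.INTER_CUBIC))
"
```

```text
t 14.62 pos [ 602.2 -124.6   79.2] rot [179.91   1.56  83.04] w 14.0 F [-0.   0.7 -0.9]
units dx dy dz [-0.04 -0.12  0.46] | yaw units -0.03
```

View pics/w11z.png

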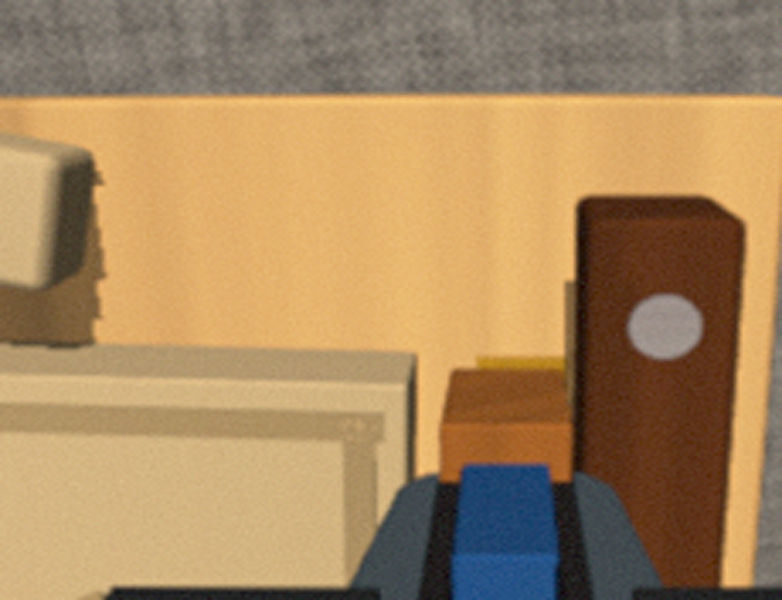

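>>> {"method": "drive_tool", "body": {
  "moves": [
    {"claw": 1,"dx": -0.02,"dy": -0.08,"dz": 0.1,"yaw": 0},
    {"claw": 1,"dx": 0,"dy": 0,"dz": 0.15,"yaw": 0},
    {"claw": 1,"dx": 0,"dy": 0,"dz": 0.15,"yaw": 0},
    {"claw": 1,"dx": 0,"dy": 0,"dz": 0.05,"yaw": 0}
  ]
}}

```text
time_s: 15.18
ee_pos: [601.1, -125.3, 70.7]
ee_rot: [179.8, 1.6, 83.0]
force: [-0.5, 0.3, -1.0]
gripper_width: 13.9
```

```bash
python3 -c "
from h import *
to(599.8,-125.3,70,83.3)
"
```

```text
t 15.18 pos [ 601.1 -125.3   70.7] rot [179.79   1.57  83.03] w 13.9 F [-0.5  0.3 -1. ]
units dx dy dz [-0.01 -0.07  0.03] | yaw units -0.03
```

>>> {"method": "drive_tool", "body": {
  "moves": [
    {"claw": 1,"dx": 0,"dy": -0.04,"dz": 0.08,"yaw": 0},
    {"claw": 1,"dx": 0,"dy": 0,"dz": 0.06,"yaw": 0}
  ]
}}

```text
time_s: 15.42
ee_pos: [601.2, -125.3, 70.4]
ee_rot: [179.6, 1.6, 83.0]
force: [-2.8, 1.5, 6.1]
gripper_width: 14.1
```

```bash
python3 -c "
from h import *
to(599.8,-125.3,70,83.3)
c=cam('wrist');im=c[0];cv2.imwrite('pics/w12z.png',cv2.resize(im[110:310,170:400],None,fx=3.4,fy=3,interpolation=cv2.INTER_CUBIC))
c=cam('side');cv2.imwrite('pics/s12z.png',cv2.resize(c[0][130:280,310:440],None,fx=4,fy=4,interpolation=cv2.INTER_CUBIC))
"
```

```text
t 15.43 pos [ 601.2 -125.3   70.4] rot [179.64   1.57  83.03] w 14.1 F [-2.8  1.5  6.1]
units dx dy dz [-0.01 -0.07  0.02] | yaw units -0.03
```

View pics/w12z.png

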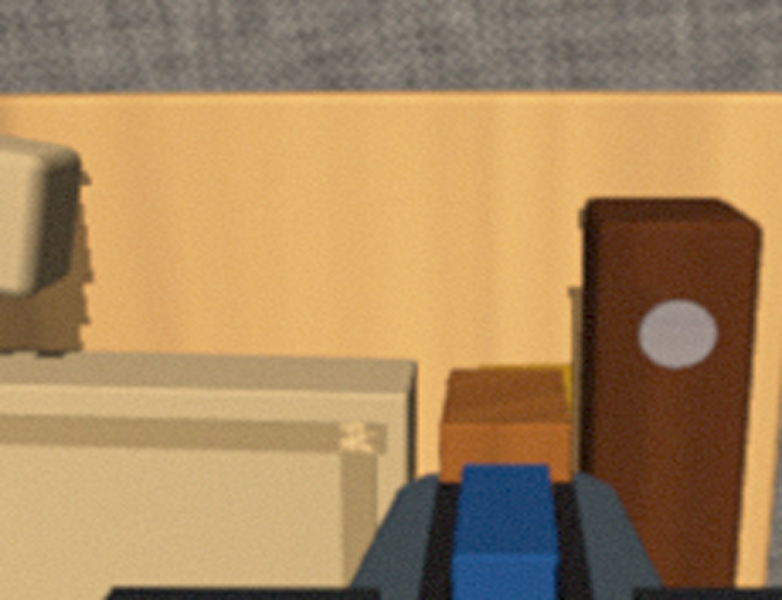

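View pics/s12z.png

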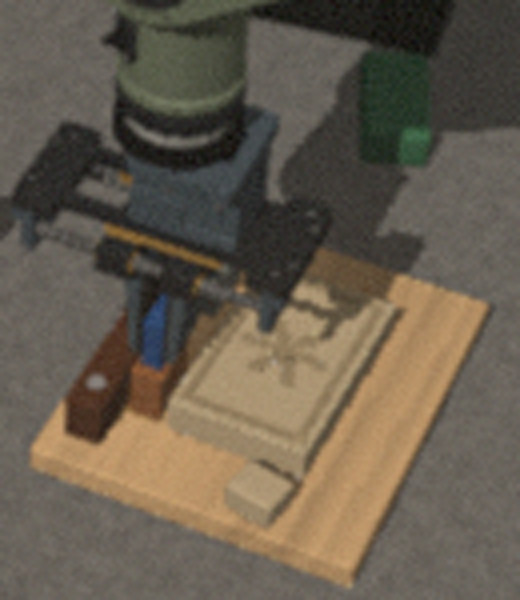

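The packer rests on the board, with a 6 N contact at the expected height. I'll release it.

>>> {"method": "drive_tool", "body": {
  "moves": [
    {"claw": 0.5,"dx": 0,"dy": 0,"dz": 0,"yaw": 0},
    {"claw": 0.2,"dx": 0,"dy": 0,"dz": 0,"yaw": 0},
    {"claw": 0.1,"dx": 0,"dy": 0,"dz": 0,"yaw": 0}
  ]
}}

```text
time_s: 15.9
ee_pos: [601.5, -125.4, 70.8]
ee_rot: [179.6, 1.6, 83.0]
force: [-0.7, -0.0, 0.4]
gripper_width: 39.5
```

```bash
python3 -c "
from h import *
to(599.8,-125.3,70,83.3)
c=cam('wrist');im=c[0];cv2.imwrite('pics/w13z.png',cv2.resize(im[110:340,170:450],None,fx=2.8,fy=2.6,interpolation=cv2.INTER_CUBIC))
"
```

```text
t 15.9 pos [ 601.5 -125.4   70.8] rot [179.57   1.58  83.03] w 39.5 F [-0.7 -0.   0.4]
units dx dy dz [-0.   -0.09  0.04] | yaw units -0.03
```

View pics/w13z.png

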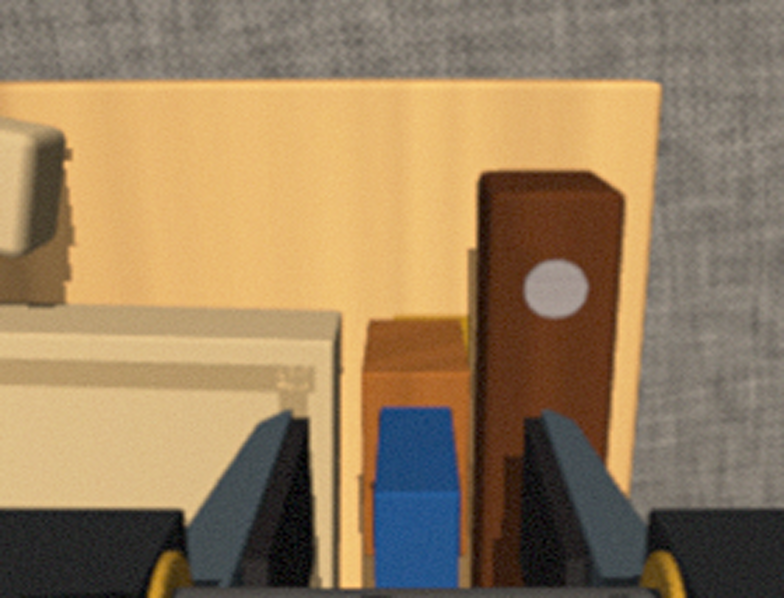

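The packer stands free and upright, between the tile's back edge (zoom x≈338) and the fence face (≈475). I'll rise straight up.

>>> {"method": "drive_tool", "body": {
  "moves": [
    {"claw": 0.1,"dx": 0,"dy": 0,"dz": -0.5,"yaw": 0},
    {"claw": 0.1,"dx": 0,"dy": -0.05,"dz": -0.8,"yaw": 0},
    {"claw": 0.1,"dx": 0,"dy": 0,"dz": -1,"yaw": 0},
    {"claw": 0.1,"dx": 0,"dy": 0,"dz": -1,"yaw": 0},
    {"claw": 0.1,"dx": 0,"dy": 0,"dz": -0.6,"yaw": 0}
  ]
}}

```text
time_s: 16.58
ee_pos: [600.3, -123.0, 154.2]
ee_rot: [179.5, 1.6, 83.0]
force: [-0.1, -0.0, -0.5]
gripper_width: 41.1
```

```bash
python3 -c "
from h import *
to(447,-150,150,-6.7)
c=cam('wrist');im=c[0];cv2.imwrite('pics/w14.png',im)
c=cam('top');cv2.imwrite('pics/t14.png',cv2.resize(c[0][225:340,325:460],None,fx=5,fy=5,interpolation=cv2.INTER_CUBIC))
"
```

```text
t 16.57 pos [ 600.3 -123.   154.2] rot [179.51   1.58  83.03] w 41.1 F [-0.1 -0.  -0.5]
units dx dy dz [-2.27 -7.45  0.21] | yaw units 10.44
```

View pics/w14.png

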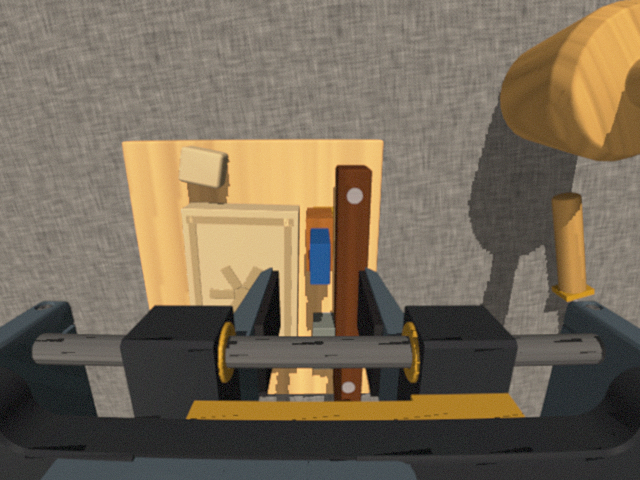

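The packer stays upright in the gap at (320,250). I'll move to the near side, turning on the way.

>>> {"method": "drive_tool", "body": {
  "moves": [
    {"claw": 1,"dx": 0,"dy": -0.7,"dz": 0,"yaw": 0},
    {"claw": 1,"dx": 0,"dy": -1,"dz": 0,"yaw": 0},
    {"claw": 1,"dx": 0,"dy": -1,"dz": 0,"yaw": 0},
    {"claw": 1,"dx": 0,"dy": -1,"dz": 0,"yaw": 0},
    {"claw": 1,"dx": 0,"dy": -1,"dz": 0,"yaw": 0}
  ]
}}

```text
time_s: 17.3
ee_pos: [498.7, -110.3, 149.2]
ee_rot: [-180.0, 1.5, 83.1]
force: [0.5, 0.3, 0.1]
gripper_width: 0.4
```

>>> {"method": "drive_tool", "body": {
  "moves": [
    {"claw": 1,"dx": -0.5,"dy": -1,"dz": 0,"yaw": 0},
    {"claw": 1,"dx": -0.5,"dy": -1,"dz": 0,"yaw": 0},
    {"claw": 1,"dx": 0,"dy": -0.6,"dz": 0,"yaw": 1},
    {"claw": 1,"dx": 0,"dy": 0,"dz": 0,"yaw": 1},
    {"claw": 1,"dx": 0,"dy": 0,"dz": 0,"yaw": 1}
  ]
}}

```text
time_s: 17.92
ee_pos: [432.3, -121.9, 145.5]
ee_rot: [-179.9, 1.7, 56.4]
force: [0.1, 0.2, 0.2]
gripper_width: 0.3
```

>>> {"method": "drive_tool", "body": {
  "moves": [
    {"claw": 1,"dx": 0,"dy": 0,"dz": 0,"yaw": 1},
    {"claw": 1,"dx": 0,"dy": 0,"dz": 0,"yaw": 1},
    {"claw": 1,"dx": 0,"dy": 0,"dz": 0,"yaw": 1},
    {"claw": 1,"dx": 0,"dy": 0,"dz": 0,"yaw": 1},
    {"claw": 1,"dx": 0,"dy": 0,"dz": 0,"yaw": 1}
  ]
}}

```text
time_s: 18.55
ee_pos: [423.3, -119.8, 141.3]
ee_rot: [179.2, 1.9, 12.0]
force: [0.8, 1.0, -0.2]
gripper_width: 0.4
```

>>> {"method": "drive_tool", "body": {
  "moves": [
    {"claw": 1,"dx": 0,"dy": 0,"dz": 0,"yaw": 1},
    {"claw": 1,"dx": 0,"dy": 0,"dz": 0,"yaw": 0.8},
    {"claw": 1,"dx": 0,"dy": 0,"dz": 0,"yaw": 0.4},
    {"claw": 1,"dx": 0,"dy": 0,"dz": 0,"yaw": 0}
  ]
}}

```text
time_s: 19.05
ee_pos: [416.6, -118.2, 138.1]
ee_rot: [178.7, 2.1, -7.6]
force: [-1.1, -0.4, -0.0]
gripper_width: 0.3
```

```bash
python3 -c "
from h import *
to(445,-150,100,-6.7)
c=cam('wrist');im=c[0];cv2.imwrite('pics/w15.png',im)
c=cam('side');cv2.imwrite('pics/s15.png',c[0])
"
```

```text
t 19.05 pos [ 416.6 -118.2  138.1] rot [178.73   2.08  -7.6 ] w 0.3 F [-1.1 -0.4 -0. ]
units dx dy dz [1.69 1.35 1.87] | yaw units -0.1
```

View pics/w15.png

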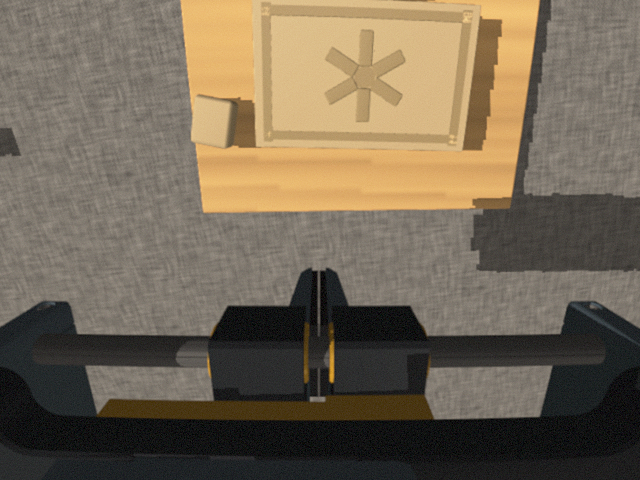

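View pics/s15.png

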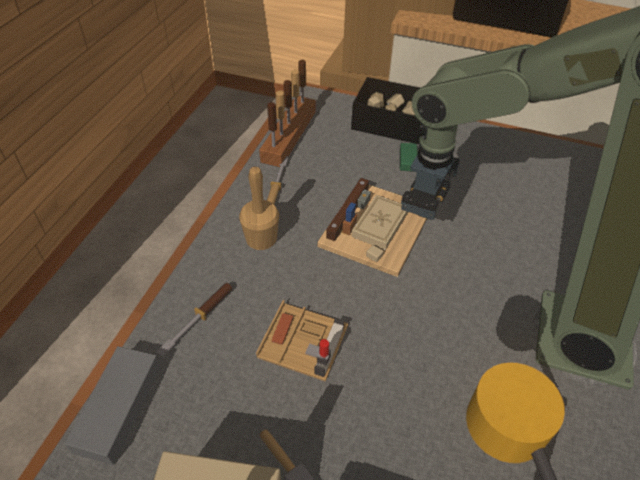

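The fingers are at column 318 and the tile's middle at column 362, so I need to go in tool +y, then forward and down.

>>> {"method": "drive_tool", "body": {
  "moves": [
    {"claw": 1,"dx": 0.4,"dy": 0.5,"dz": 0.6,"yaw": -0.1},
    {"claw": 1,"dx": 0.4,"dy": 0.5,"dz": 0.8,"yaw": 0},
    {"claw": 1,"dx": 0.4,"dy": 0.2,"dz": 0.8,"yaw": 0},
    {"claw": 1,"dx": 0,"dy": 0,"dz": 0.6,"yaw": 0},
    {"claw": 1,"dx": 0,"dy": 0,"dz": 0,"yaw": 0}
  ]
}}

```text
time_s: 19.77
ee_pos: [436.1, -148.6, 77.4]
ee_rot: [178.8, 2.2, -6.5]
force: [-0.3, 0.5, -0.1]
gripper_width: 0.5
```

```bash
python3 -c "
from h import *
to(443,-150,29,-6.7)
c=cam('wrist');im=c[0];cv2.imwrite('pics/w16.png',im)
"
```

```text
t 19.77 pos [ 436.1 -148.6   77.4] rot [178.75   2.17  -6.45] w 0.5 F [-0.3  0.5 -0.1]
units dx dy dz [ 0.44 -0.02  2.41] | yaw units 0.03
```

View pics/w16.png

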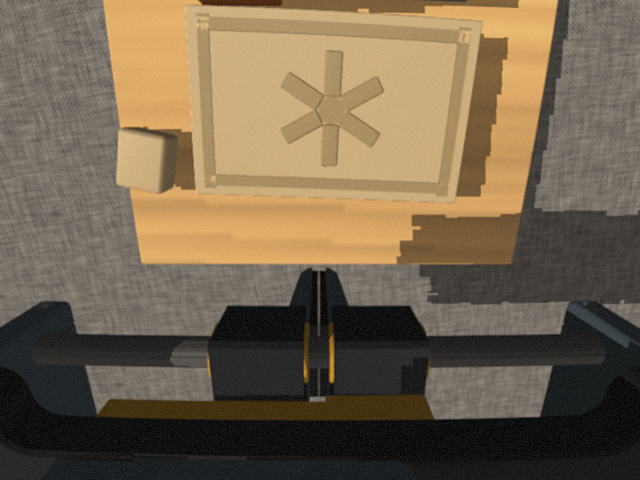

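>>> {"method": "drive_tool", "body": {
  "moves": [
    {"claw": 1,"dx": 0.2,"dy": 0,"dz": 0.6,"yaw": 0},
    {"claw": 1,"dx": 0.15,"dy": 0,"dz": 0.7,"yaw": 0},
    {"claw": 1,"dx": 0,"dy": 0,"dz": 0.5,"yaw": 0},
    {"claw": 1,"dx": 0,"dy": 0,"dz": 0,"yaw": 0}
  ]
}}

```text
time_s: 20.32
ee_pos: [442.9, -150.1, 40.0]
ee_rot: [178.7, 2.0, -6.4]
force: [-0.1, -0.4, 0.1]
gripper_width: 0.7
```

```bash
python3 -c "
from h import *
to(458,-151.5,29,-6.7)
"
```

```text
t 20.32 pos [ 442.9 -150.1   40. ] rot [178.71   2.01  -6.39] w 0.7 F [-0.1 -0.4  0.1]
units dx dy dz [ 0.78 -0.02  0.52] | yaw units 0.04
```

>>> {"method": "drive_tool", "body": {
  "moves": [
    {"claw": 1,"dx": 0.2,"dy": 0,"dz": 0.3,"yaw": 0},
    {"claw": 1,"dx": 0.2,"dy": 0,"dz": 0.15,"yaw": 0},
    {"claw": 1,"dx": 0.1,"dy": 0,"dz": 0,"yaw": 0},
    {"claw": 1,"dx": 0,"dy": 0,"dz": 0,"yaw": 0}
  ]
}}

```text
time_s: 20.82
ee_pos: [453.9, -151.6, 30.5]
ee_rot: [178.7, 1.9, -6.4]
force: [0.5, 0.6, -0.4]
gripper_width: 0.6
```

```bash
python3 -c "
from h import *
to(466,-152.3,29,-6.7)
"
```

```text
t 20.82 pos [ 453.9 -151.6   30.5] rot [178.7    1.91  -6.38] w 0.6 F [ 0.5  0.6 -0.4]
units dx dy dz [ 0.61 -0.03  0.05] | yaw units 0.04
```

>>> {"method": "drive_tool", "body": {
  "moves": [
    {"claw": 1,"dx": 0.15,"dy": 0,"dz": 0,"yaw": 0},
    {"claw": 1,"dx": 0.15,"dy": 0,"dz": 0,"yaw": 0},
    {"claw": 1,"dx": 0.15,"dy": 0,"dz": 0,"yaw": 0},
    {"claw": 1,"dx": 0.15,"dy": 0,"dz": 0,"yaw": 0}
  ]
}}

```text
time_s: 21.32
ee_pos: [465.3, -152.9, 30.4]
ee_rot: [178.7, 2.1, -6.4]
force: [-7.0, -0.4, 5.3]
gripper_width: 0.7
```

>>> {"method": "drive_tool", "body": {
  "moves": [
    {"claw": 1,"dx": 0.12,"dy": 0,"dz": 0,"yaw": 0},
    {"claw": 1,"dx": 0.12,"dy": 0,"dz": 0,"yaw": 0}
  ]
}}

```text
time_s: 21.58
ee_pos: [465.2, -152.7, 30.0]
ee_rot: [178.7, 2.7, -6.4]
force: [-6.3, -0.5, 5.1]
gripper_width: 0.4
```

```bash
python3 -c "
from h import *
to(475,-153,30,-6.7)
c=cam('wrist');im=c[0];cv2.imwrite('pics/w17.png',im)
"
```

```text
t 21.57 pos [ 465.2 -152.7   30. ] rot [178.73   2.7   -6.36] w 0.4 F [-6.3 -0.5  5.1]
units dx dy dz [ 0.49 -0.04 -0.03] | yaw units 0.04
```

View pics/w17.png

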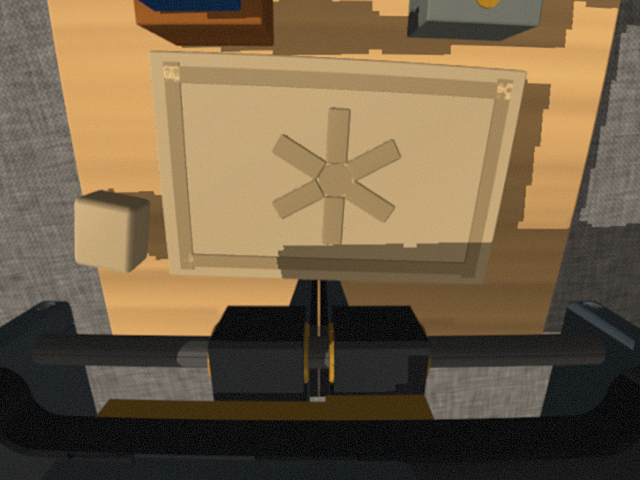

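>>> {"method": "drive_tool", "body": {
  "moves": [
    {"claw": 1,"dx": 0.25,"dy": 0,"dz": -0.05,"yaw": 0},
    {"claw": 1,"dx": 0.25,"dy": 0,"dz": -0.05,"yaw": 0}
  ]
}}

```text
time_s: 21.88
ee_pos: [471.9, -152.9, 30.6]
ee_rot: [178.8, 3.2, -6.4]
force: [-2.5, -0.1, -2.4]
gripper_width: 0.7
```

>>> {"method": "drive_tool", "body": {
  "moves": [
    {"claw": 1,"dx": 0.2,"dy": 0,"dz": 0,"yaw": 0},
    {"claw": 1,"dx": 0.15,"dy": 0,"dz": 0,"yaw": 0}
  ]
}}

```text
time_s: 22.12
ee_pos: [474.1, -153.1, 30.3]
ee_rot: [178.8, 3.9, -6.3]
force: [-12.0, 0.8, 12.5]
gripper_width: 0.5
```

```bash
python3 -c "
from h import *
to(475,-153,30,-6.7)
c=cam('wrist');im=c[0];cv2.imwrite('pics/w18.png',im)
"
```

```text
t 22.12 pos [ 474.1 -153.1   30.3] rot [178.82   3.87  -6.34] w 0.5 F [-12.    0.8  12.5]
units dx dy dz [ 0.04 -0.01  0.01] | yaw units 0.04
```

View pics/w18.png

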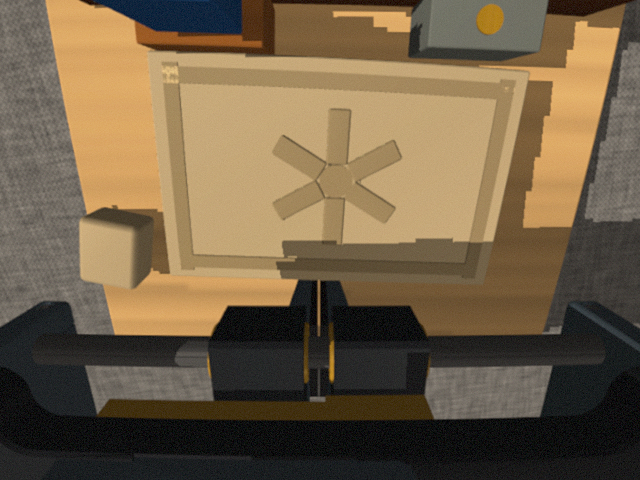

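>>> {"method": "drive_tool", "body": {
  "moves": [
    {"claw": 1,"dx": 0.25,"dy": 0,"dz": -0.15,"yaw": 0}
  ]
}}

```text
time_s: 22.3
ee_pos: [474.4, -153.4, 32.0]
ee_rot: [178.8, 4.5, -6.3]
force: [-12.2, -4.3, -2.9]
gripper_width: 0.3
```

>>> {"method": "drive_tool", "body": {
  "moves": [
    {"claw": 1,"dx": 0.25,"dy": 0,"dz": -0.05,"yaw": 0}
  ]
}}

```text
time_s: 22.42
ee_pos: [474.3, -153.9, 31.3]
ee_rot: [178.8, 5.2, -6.2]
force: [-10.4, -3.3, -3.1]
gripper_width: 0.3
```

```bash
python3 -c "
from h import *
to(480,-153.5,30,-6.7)
c=cam('wrist');im=c[0];cv2.imwrite('pics/w19.png',im)
"
```

```text
t 22.43 pos [ 474.3 -153.9   31.3] rot [178.77   5.2   -6.24] w 0.3 F [-10.4  -3.3  -3.1]
units dx dy dz [ 0.28 -0.05  0.04] | yaw units 0.05
```

View pics/w19.png

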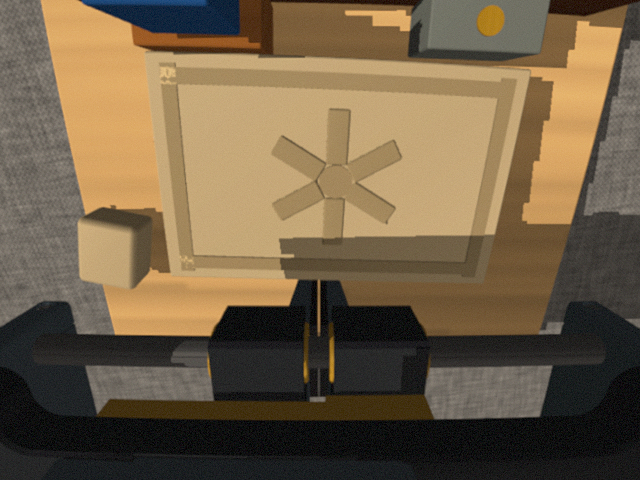

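```bash
python3 -c "
from h import *
im=cv2.imread('pics/w19.png');cv2.imwrite('pics/w19z.png',cv2.resize(im[0:110,120:560],None,fx=1.8,fy=4,interpolation=cv2.INTER_CUBIC))
c=cam('top');cv2.imwrite('pics/t19.png',cv2.resize(c[0][225:340,325:460],None,fx=5,fy=5,interpolation=cv2.INTER_CUBIC))
"
```

```text
(no output)
```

View pics/w19z.png

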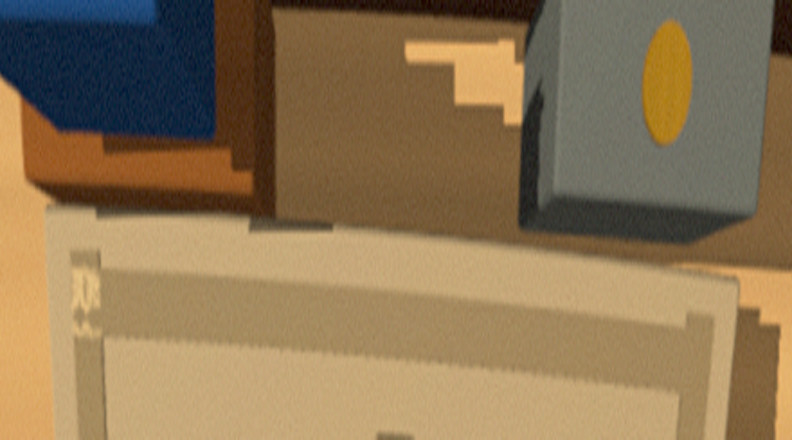

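View pics/t19.png

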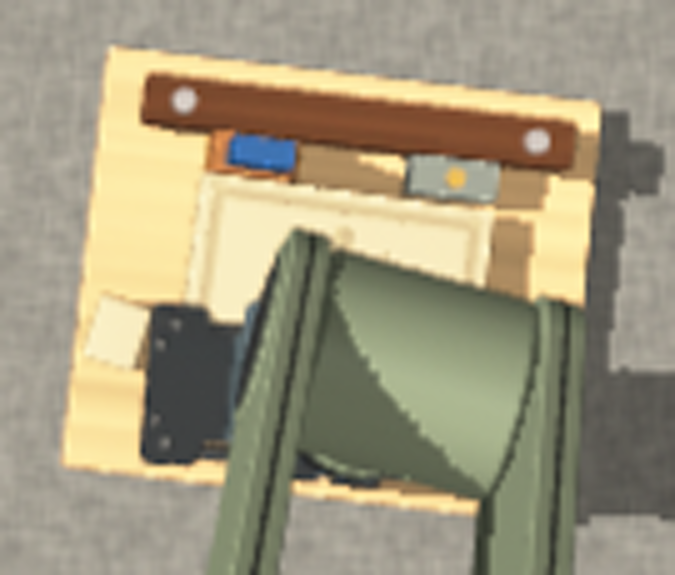

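>>> {"method": "drive_tool", "body": {
  "moves": [
    {"claw": 1,"dx": 0.4,"dy": 0,"dz": -0.03,"yaw": 0}
  ]
}}

```text
time_s: 22.65
ee_pos: [474.3, -154.1, 30.8]
ee_rot: [178.8, 6.3, -6.2]
force: [-22.7, 0.8, 23.9]
gripper_width: 0.6
```

>>> {"method": "drive_tool", "body": {
  "moves": [
    {"claw": 1,"dx": 0.5,"dy": 0,"dz": -0.05,"yaw": 0}
  ]
}}

```text
time_s: 22.78
ee_pos: [474.1, -154.0, 31.2]
ee_rot: [178.8, 7.6, -6.2]
force: [-26.4, -0.1, 23.3]
gripper_width: 0.4
```

```bash
python3 -c "
from h import *
to(480,-153.5,30,-6.7)
c=cam('wrist');im=c[0];cv2.imwrite('pics/w20z.png',cv2.resize(im[0:110,120:560],None,fx=1.8,fy=4,interpolation=cv2.INTER_CUBIC))
"
```

```text
t 22.77 pos [ 474.1 -154.    31.2] rot [178.83   7.62  -6.18] w 0.4 F [-26.4  -0.1  23.3]
units dx dy dz [ 0.3  -0.06  0.02] | yaw units 0.06
```

View pics/w20z.png

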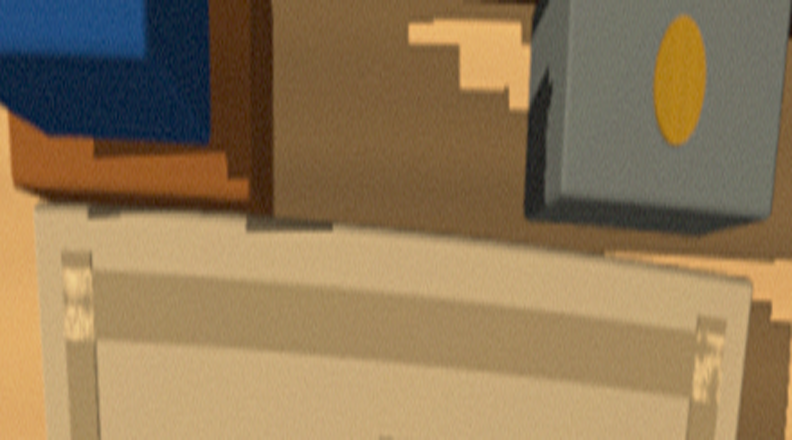

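>>> {"method": "drive_tool", "body": {
  "moves": [
    {"claw": 1,"dx": -0.4,"dy": 0,"dz": 0,"yaw": -0.05},
    {"claw": 1,"dx": 0,"dy": 0.6,"dz": 0,"yaw": 0},
    {"claw": 1,"dx": 0,"dy": 0.7,"dz": 0,"yaw": 0},
    {"claw": 1,"dx": 0,"dy": 0,"dz": 0,"yaw": 0}
  ]
}}

```text
time_s: 23.32
ee_pos: [468.1, -182.4, 33.7]
ee_rot: [178.8, 7.1, -5.7]
force: [-0.8, 0.4, -0.3]
gripper_width: 0.2
```

```bash
python3 -c "
from h import *
to(471,-181,30,-6.7)
c=cam('wrist');im=c[0];cv2.imwrite('pics/w21.png',im)
"
```

```text
t 23.32 pos [ 468.1 -182.4   33.7] rot [178.77   7.15  -5.74] w 0.2 F [-0.8  0.4 -0.3]
units dx dy dz [ 0.16 -0.09  0.17] | yaw units 0.11
```

View pics/w21.png

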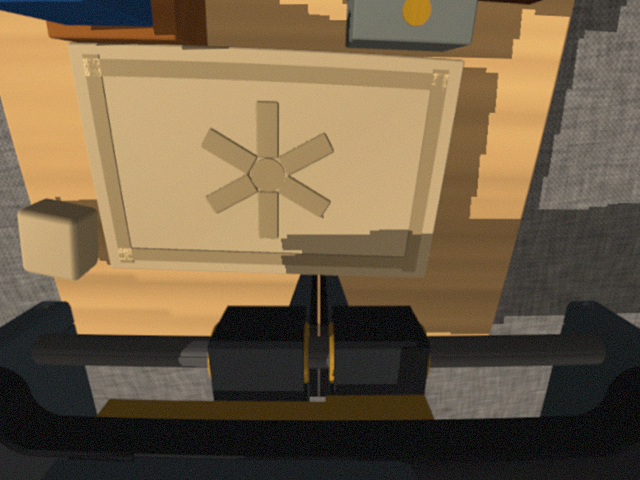

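>>> {"method": "drive_tool", "body": {
  "moves": [
    {"claw": 1,"dx": 0.4,"dy": 0,"dz": -0.08,"yaw": 0},
    {"claw": 1,"dx": 0.35,"dy": 0,"dz": -0.1,"yaw": 0}
  ]
}}

```text
time_s: 23.62
ee_pos: [472.4, -183.0, 34.0]
ee_rot: [178.8, 8.7, -5.6]
force: [-17.4, -3.3, 6.0]
gripper_width: 0.4
```

```bash
python3 -c "
from h import *
to(471,-181,30,-6.7)
c=cam('wrist');im=c[0];cv2.imwrite('pics/w22.png',im)
"
```

```text
t 23.62 pos [ 472.4 -183.    34. ] rot [178.77   8.7   -5.61] w 0.4 F [-17.4  -3.3   6. ]
units dx dy dz [-0.05 -0.1   0.21] | yaw units 0.13
```

View pics/w22.png

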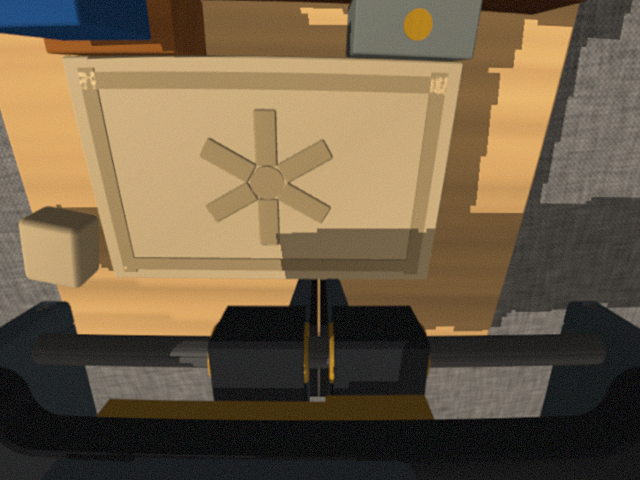

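The tile is now parallel to the pad, with no board strip showing between them at (410,58). I'll back off, move to slightly packer-side of the middle, and make the final push.

>>> {"method": "drive_tool", "body": {
  "moves": [
    {"claw": 1,"dx": -0.4,"dy": 0,"dz": 0,"yaw": 0.1},
    {"claw": 1,"dx": 0,"dy": -0.6,"dz": 0.1,"yaw": 0},
    {"claw": 1,"dx": 0,"dy": -0.65,"dz": 0.1,"yaw": 0},
    {"claw": 1,"dx": 0,"dy": 0,"dz": 0.05,"yaw": 0}
  ]
}}

```text
time_s: 24.18
ee_pos: [468.7, -155.0, 29.3]
ee_rot: [178.7, 8.5, -6.5]
force: [-0.2, 0.1, 0.3]
gripper_width: 0.6
```

```bash
python3 -c "
from h import *
to(474,-155,31,-6.7)
c=cam('wrist');im=c[0];cv2.imwrite('pics/w23.png',im)
"
```

```text
t 24.18 pos [ 468.7 -155.    29.3] rot [178.67   8.53  -6.46] w 0.6 F [-0.2  0.1  0.3]
units dx dy dz [ 0.25 -0.03 -0.12] | yaw units 0.03
```

View pics/w23.png

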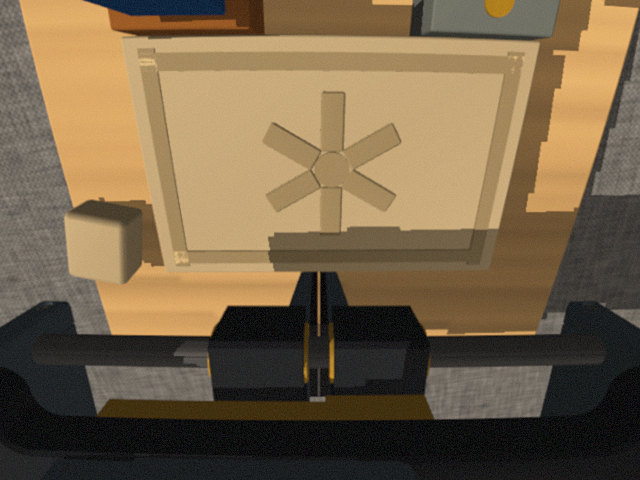

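>>> {"method": "drive_tool", "body": {
  "moves": [
    {"claw": 1,"dx": 0.2,"dy": 0,"dz": -0.05,"yaw": 0}
  ]
}}

```text
time_s: 24.35
ee_pos: [473.1, -155.8, 29.7]
ee_rot: [178.7, 8.5, -6.5]
force: [-0.1, -0.3, 0.2]
gripper_width: 0.4
```

>>> {"method": "drive_tool", "body": {
  "moves": [
    {"claw": 1,"dx": 0.25,"dy": 0,"dz": -0.1,"yaw": 0}
  ]
}}

```text
time_s: 24.48
ee_pos: [474.7, -155.9, 30.3]
ee_rot: [178.7, 9.1, -6.4]
force: [-11.7, -1.4, -1.9]
gripper_width: 0.7
```

```bash
python3 -c "
from h import *
to(474,-155,31,-6.7)
c=cam('wrist');im=c[0];cv2.imwrite('pics/w24z.png',cv2.resize(im[0:110,90:580],None,fx=1.6,fy=4,interpolation=cv2.INTER_CUBIC))
s=telemetry.state();print(s['force'],s['qvel'].round(2))
c=cam('side');cv2.imwrite('pics/s24z.png',cv2.resize(c[0][150:280,300:440],None,fx=4.5,fy=4.5,interpolation=cv2.INTER_CUBIC))
c=cam('top');cv2.imwrite('pics/t24.png',cv2.resize(c[0][225:340,325:460],None,fx=5,fy=5,interpolation=cv2.INTER_CUBIC))
s=telemetry.state();print(s['force'],s['qvel'].round(2))
"
```

```text
t 24.48 pos [ 474.7 -155.9   30.3] rot [178.67   9.05  -6.42] w 0.7 F [-11.7  -1.4  -1.9]
units dx dy dz [-0.04 -0.04 -0.03] | yaw units 0.03
[-6.32797202 -0.07633869 -1.73509844] [-0.15 -0.09  0.9   0.41 -1.61 -0.12]
[-6.88234503 -0.78157697 -1.20686266] [-0.08 -0.3   0.22  0.22 -0.33  0.11]
```

View pics/w24z.png

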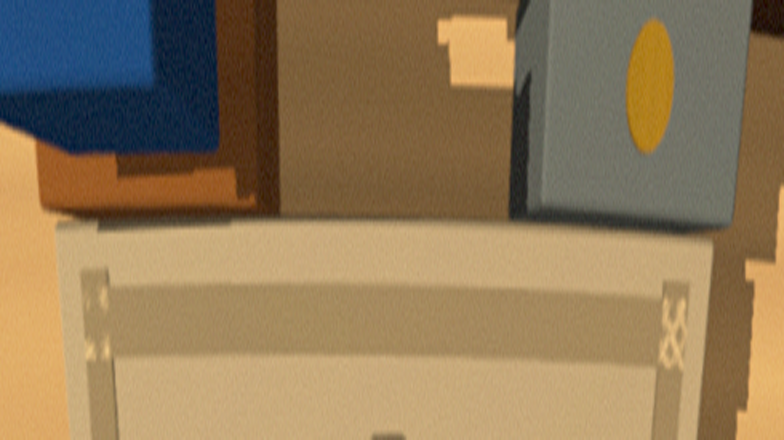

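View pics/s24z.png

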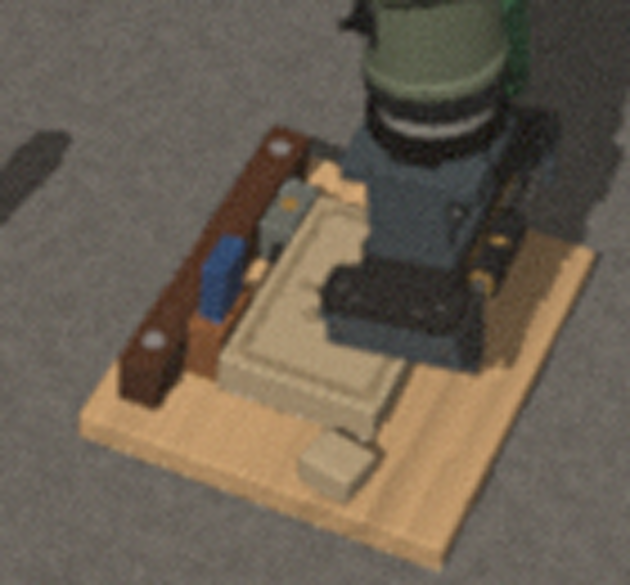

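View pics/t24.png

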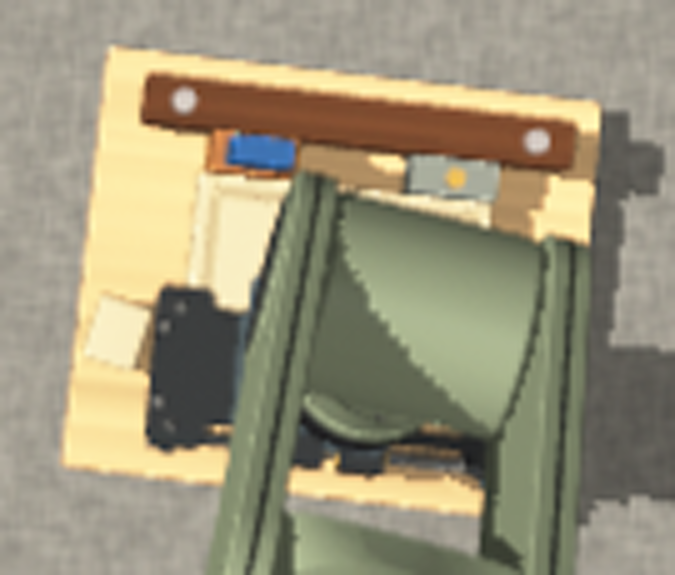

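The held force settles near 7 N. I'll add one firmer row to hold about 10 N.

>>> {"method": "drive_tool", "body": {
  "moves": [
    {"claw": 1,"dx": 0.4,"dy": 0,"dz": -0.15,"yaw": 0}
  ]
}}

```text
time_s: 24.75
ee_pos: [474.6, -155.9, 30.5]
ee_rot: [178.7, 10.2, -6.4]
force: [-17.5, -1.8, -1.4]
gripper_width: 0.6
```

```bash
python3 -c "
from h import *
for i in range(6):
    c=cam('wrist');s=telemetry.state();print(s['force'].round(1),s['ee_pos'].round(1),s['ee_rot'].round(2),s['time_s'])
cv2.imwrite('pics/w25.png',c[0])
"
```

```text
[-14.6  -0.3   3.5] [ 474.5 -155.9   30.4] [178.74  10.25  -6.43] 24.8
[-14.5  -1.5   1.4] [ 474.5 -155.9   30.4] [178.74  10.2   -6.43] 24.85
[-13.9  -0.2   0.9] [ 474.5 -156.    30.4] [178.74  10.18  -6.44] 24.9
[-14.6  -1.    1.5] [ 474.5 -156.    30.4] [178.74  10.16  -6.44] 24.95
[-13.7  -0.9   1. ] [ 474.5 -156.    30.4] [178.74  10.15  -6.44] 25.0
[-14.5  -1.    0.5] [ 474.5 -155.9   30.4] [178.74  10.15  -6.44] 25.05
```

View pics/w25.png

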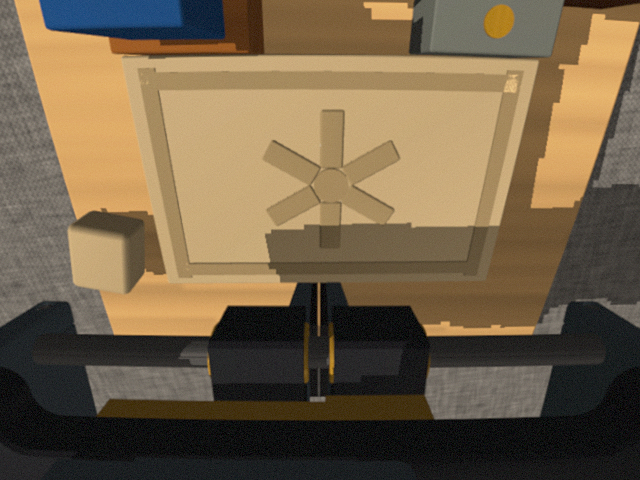

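>>> {"method": "drive_tool", "body": {
  "moves": [
    {"claw": 1,"dx": 0.3,"dy": 0,"dz": -0.11,"yaw": 0}
  ]
}}

```text
time_s: 25.18
ee_pos: [474.2, -155.9, 30.6]
ee_rot: [178.8, 11.0, -6.5]
force: [-10.3, 0.6, 2.1]
gripper_width: 0.3
```

```bash
python3 -c "
from h import *
for i in range(5):
    c=cam('wrist');s=telemetry.state();print(s['force'].round(1),s['ee_pos'].round(1),s['ee_rot'].round(2),s['time_s'])
def fr(P):
    d=P[:,:2]-[548.5,-170.1]; return np.c_[d[:,0]*.9932-d[:,1]*.1167, d[:,0]*.1167+d[:,1]*.9932].round(1)
print(fr(onz(c,[(126,57),(537,58),(488,283),(170,283)],46)))
cv2.imwrite('pics/w26.png',c[0])
c=cam('top');cv2.imwrite('pics/t26.png',cv2.resize(c[0][220:300,200:300],None,fx=6,fy=6))
"
```

```text
[-11.9  -0.2   2.9] [ 474.2 -155.9   30.6] [178.8   11.07  -6.45] 25.225
[-11.6   0.3   2.4] [ 474.2 -155.9   30.6] [178.79  11.05  -6.45] 25.275
[-11.6  -0.3   2.9] [ 474.2 -155.9   30.6] [178.79  11.04  -6.45] 25.325
[-12.7  -1.7   1.4] [ 474.2 -155.9   30.7] [178.79  11.02  -6.44] 25.375
[-11.5  -0.6   1.8] [ 474.2 -155.9   30.6] [178.79  11.02  -6.44] 25.425
[[ 39.2  74.5]
 [ 40.4 -70.4]
 [-55.9 -74.3]
 [-55.1  76. ]]
```

View pics/w26.png

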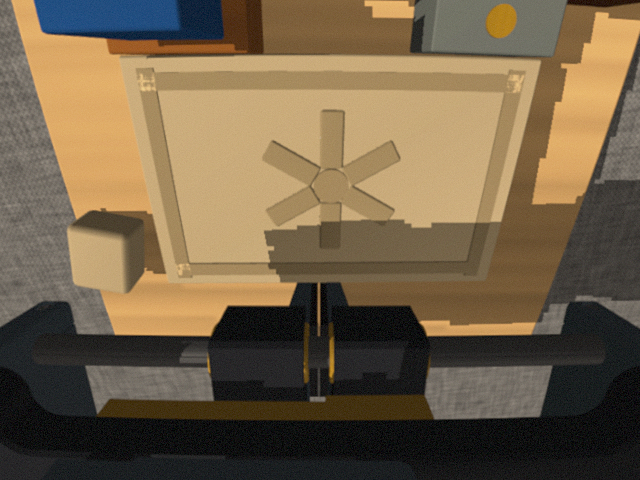

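View pics/t26.png

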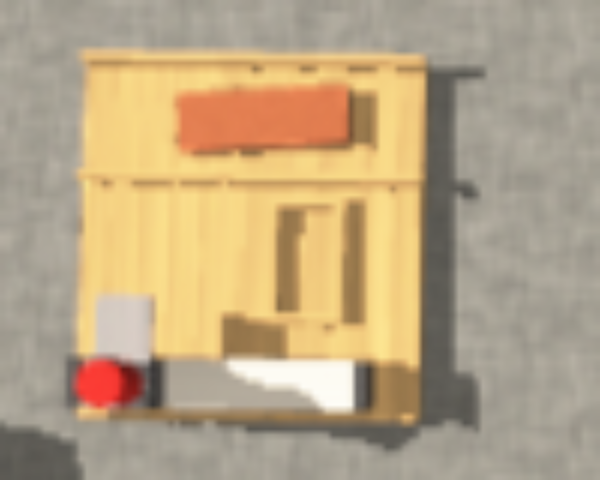

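The tile's back edge measures 39.2 and 40.4 mm (frame x) at its two ends, which is square and in range. The push is steady at about 11.7 N and the lock is at its stop, so I'll hand in.

```bash
python3 -c "
from h import *
print(job.job_done()); print(telemetry.state()['force'])"
```

```text
the job is handed in; nothing more can be done
None
the job is handed in; nothing more can be done
```

I handed the job in with the tile pressed against the pad and packer and the push still held. No verdict is reported back.

**What I did**
- I slid the lock knob until it hit its stop.
- I lifted the packer by its blue tab and stood it in the brass-marked seat. It touched down at the expected height, with 6 N of contact, and I let go.
- I pushed the tile home with the closed fingers about 5 mm to the packer side of the middle.

**Last checks**

| Check | Result |
|---|---|
| Lock | Knob travelled about 69 mm, from y 200 to 269; the last top view still shows it at the stop |
| Packer | Upright and free in the seat |
| Tile back edge | Frame x 39.2 mm at one end and 40.4 mm at the other: about 20 mm off the fence and about 0.5° off square |
| Push | Steady at 11.5 to 12.7 N over the 0.25 s before hand-in |
| Shim and off-cut | No visible movement |
| Mallet, brush, rubbing stone | I did not measure these again at the end |

**What went wrong or was not confirmed**
- **First push:** it jammed. The tile caught the packer first and stayed about 1.6° off square, with up to 26 N sideways and 24 N downward. I backed off, pushed nearer the pad to square it, then moved back for the final push.
- **Tool tilt:** these pushes left the tool tilted about 11°, so the fingers probably bear on the tile's upper edge.
- **Tile against packer:** I could not measure this force directly. I judged it from the pictures and from where the fingers push.

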